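# Load the tape holder and hold its bayonet cap home

### The job

Put the small tape roll over the upright spindle of the bench tape holder so that it lies flat on the sprung seat, and let go of it. Then take the bayonet cap by its wing, fit it over the spindle with the wing in line with the cross pin, push it all the way down against the spring, and while it is down turn it clockwise (seen from above) a quarter turn to its stop. Finish still gripping the cap by its wing, turned and pressed right down, so that a colleague can fit the locking clip; do not disturb the other things on the bench.

Things in the scene. Friction and masses are not known exactly. Their poses are not given: they have to be found in the camera images.
- roll_centre (a point): centre of the small white tape roll, lying flat: 59 mm outside diameter, 24 mm high, bore 39 mm clear, about 65 g; this point is half-way up (12 mm above its underside), z along its axis. It is taken across its outside.
- cap_centre (a point): loose black bayonet cap, standing upright on its open underside, about 90 g. Round body 52 mm across and 21 mm high, on top of it an upright wing grip 44 mm long, 14 mm thick, 26 mm high (47 mm in all). Point: on its axis, 23.5 mm above its underside; z up, x along the wing. Half-turn symmetric.
- cap_mouth (a point): centre of the cap's underside. In it a ledge 5 mm thick with a round opening of 18 mm and a cross slot 10 mm wide, 36 mm long, lying along the wing (x). Above the ledge is a 12 mm high chamber in which the cross pin can turn; stops in it let the cap turn only clockwise seen from above, about 86 degrees from entry (6 degrees of play the other way).
- spindle_pin (a point): middle of the level cross pin of the fixed tape holder's spindle, on its axis, 61 mm above the bench; x along the pin, z up. Pin 6 mm thick, 28 mm long. The spindle is 34 mm thick up to 40 mm above the bench, then tapers to a 13 mm neck from 46.5 mm up to its top at 64 mm. The cap can be turned once its underside is lower than 53 mm above the bench.
- holder: the fixed tape holder; origin under the spindle on the bench. Base plate 130 x 96 x 12 mm (130 along x), a tear-off bar up to 29 mm high 55 to 61 mm from the axis at +x. Round the spindle a sprung seat disc, 54 mm across, turning freely, its top 34 mm above the bench when up. The roll on it then reaches 58 mm; the cap rests on the roll and pushes roll and seat down.
- seat_slide (a joint): how far the seat is pushed down: 0 up, 0.010 m at its bottom stop; the spring pushes up with 3 N at 0, 5.5 N at 0.005 and 8 N at 0.010. Let go, a turned cap rises until its ledge meets the pin, at 0.005.
- counter: bystander: hand tally counter, about 44 x 44 x 25 mm; origin at the centre of its underside
- marker: bystander: marker pen, 130 mm long, 20 mm thick, lying along its y; origin under its middle
- screwdriver: bystander: screwdriver, 198 mm long, 29 mm thick, lying along its y; origin under its middle
Mind the look-alikes: they are no part of the job. Leave any purple look-alike of the part that bears roll_centre alone.

How it is judged:
By the outcome, as a careful person would: the job done as asked, in the order asked, and still so for the second after the job is handed in, while the arm keeps its last pose, push and grip.
It also fails if it takes over 61 s, if anything falls off the work surface, if the arm or the gripper's body presses on something with over 40 N, if the wrist force passes 120 N, or if a joint passes its speed limit or range.

### The arm

A 6-joint arm with a two-finger parallel gripper is mounted at the origin on a cart in front of the work surface, level with it; the furniture and walls round the work are solid. World frame = base frame: x ahead of the robot, y to its left, z up, the work surface at z = 0. Lengths are in m, angles in rad, forces in N, time in s.
With the tool pointing down it reaches from about 0.225 to 0.875 m from the base axis. Payload 3.4 kg.
Tool frame: the origin (TCP) lies at the very end of the fingers, on their centre line; the grasp point (between the pads) lies 19 mm behind it; z points along the fingers, y is the direction in which the jaws open and shut (so a half turn about z gives the same grasp; the last joint's range is limited). The gripper opens to 85 mm and grips with 20 to 120 N. Pads are 22 mm wide; open, the fingers measure 114 mm over their backs; the gripper's body (76 mm by 85 mm) begins 54 mm behind the grasp point. The pads swing forward as they close: fully open they stand 13 mm farther back than shut.
Start: joints at [-1.425, 0.276, 1.505, -0, 1.361, -0.121], TCP at [0.152, -0.555, 0.231] pointing down, gripper open.
Joint ranges: [-2.89, 2.89], [-0.75, 2.08], [0.22, 2.7], [-1.18, 4.32], [0.11, 2.71], [-2.7, 2.7]. Speed limits (rad/s): [2.57, 2.57, 3.14, 3.14, 3.14, 3.14].

### API

Orientations are given as a unit quaternion [w, x, y, z].
In Python, from rig import telemetry, cams, sign_off, spotter gives the robot as it stands.
- The arm moves only by the tool servo_tool, never from a script. Its argument "steps" is a list of rows, each a list of 6 numbers: the shift along the tool's x, y, z in mm, then the turn, a rotation vector about the tool's x, y, z in degrees. In form: [[x, y, z, ax, ay, az], ...]. A call has 1 to 8 rows; each row is the pose to reach, as a shift and turn from the pose commanded when the call began, along the tool's axes at that moment; what a row does not reach only later rows make up. A row lasts 1/10 s, in which the tool goes at most 50 mm and 8.59 degrees, less where a joint would pass 70% of its speed; a pose out of reach is approached as far as the arm can. A call with a gripper value outside its range is refused whole. "hand" is the closure in counts, from 0 (fully open) to 255 (shut), set as the call begins (left out, the last holds). The fingers move at their own pace and stop on an object; "grip_force" is the grip in N (left out, the last holds). Time passes only in rows, so rows that repeat a pose let the fingers close. It gives the time, the measured TCP pose, the force and the opening at its end, in the units of the state.
- telemetry.get_state(): the state, without advancing time (a new reading comes with each control period).
- cams.get_image(name): name is "side" or "top" or "wrist"; returns (picture, depth): 384x512x3 uint8, red, green, blue; 384x512 float32, m along the optical axis (not along the pixel's ray), 0 where there is no reading.
- cams.camera_model(name): a dict with "camera_matrix" (3x3 intrinsics, pixels), "origin" and "rotation" of the camera in the world; the wrist camera has in their place "tool_from_camera" (4x4, takes a point from camera to tool coordinates, whose origin is the TCP and whose axes are the flange's). Camera axes: x right, y up, looking along -z (the intrinsics and any distortion apply to the point x, -y, -z); pixel columns grow to the right and rows downward; lengths in m; the calibration is good to about 2 mm. A picture is of the moment at which its call begins: read the wrist's pose just before it. camera_model takes no time and is no camera call.
- sign_off(): hands the job in, once; it reports no verdict.
Trained networks look in the newest picture that a camera, given by its name, has taken for a name from the list of things; names that differ only in an ending like _2 or _b are one class to them, and where a whole thing is asked for, a point or a joint stands for the part that bears it (a point fixed in the world has none). Each returns a list of dicts, best first, with "conf" (0 to 1); they miss things now and then, are a little off and sometimes report something else, mostly with a low value. They report only what shows in the picture. A call takes as long as a camera call. They do not tell look-alikes from the thing itself.
- spotter.outline_of(query, camera): "region" (384x512 bool, what is visible of it) and "rect" ([left, top, width, height] in pixels, round what is visible of it).
The state is a dict: "clock": time; "qpos": joint angles; "qd": joint speeds; "effort": joint torques, N m; "position": TCP position; "ee_rot": TCP orientation; "contact_force": force on the tool from outside, world axes, zero at the start; "moment": the same for the moment, N m; "width": finger opening in m.
Only numpy, scipy, OpenCV 4.12 (cv2) and the standard library are available. Lean on these libraries where they do the work, as an engineer would, in place of code of your own. Each camera call takes 0.05 s, during which the arm holds its last target.

## Working session

There is one attempt and no reset: what is moved stays moved. The work goes in short steps, Python scripts to look and compute and a tool call to move; the robot and the scene stay as the last step left them, time stands still between calls to the robot, and variables do not carry over. Pictures are saved under pics/ and viewed, and the job is handed in when it is done.

Besides the shell and the picture viewer there is one more tool, called as name(argument=value, ...), one argument or row to a line, values as JSON. servo_tool: Moves the arm, as the interface text tells. Its arguments: {"type":"object","properties":{"steps":{"type":"array","items":{"type":"array","items":{"type":"number"}}},"hand":{"type":"number"},"grip_force":{"type":"number"}},"required":["steps"]}

```bash
ls; mkdir -p pics
cat > h.py <<'E'
import numpy as np, cv2
from rig import telemetry, cams, sign_off, spotter
from scipy.spatial.transform import Rotation as R
def state(): return telemetry.get_state()
def pose(name,st=None):
    m=cams.camera_model(name)
    K=np.array(m["camera_matrix"])
    if name=="wrist":
        T=np.eye(4); q=st["ee_rot"]; T[:3,:3]=R.from_quat([q[1],q[2],q[3],q[0]]).as_matrix(); T[:3,3]=st["position"]
        T=T@np.array(m["tool_from_camera"])
    else:
        T=np.eye(4);T[:3,:3]=np.array(m["rotation"]).reshape(3,3);T[:3,3]=m["origin"]
    return K,T,m
def cloud(name,d,st=None):
    K,T,m=pose(name,st)
    v,u=np.mgrid[0:d.shape[0],0:d.shape[1]]
    x=(u-K[0,2])/K[0,0]*d; y=(v-K[1,2])/K[1,1]*d
    P=np.stack([x,-y,-d],-1)@T[:3,:3].T+T[:3,3]
    P[d<=0]=np.nan
    return P
def save(n,im): cv2.imwrite("pics/"+n,cv2.cvtColor(im,cv2.COLOR_RGB2BGR))
E
python3 - <<'E'
from h import *
s=state(); print(s)
for n in ["side","top","wrist"]:
    s=state(); im,d=cams.get_image(n); save(n+"0.png",im); print(n,cams.camera_model(n)); np.savez("/tmp/%s0.npz"%n,im=im,d=d)
E
```

```text
pics
{'clock': 0.0, 'qpos': array([-1.42498619e+00,  2.76576687e-01,  1.50620730e+00, -4.37486069e-06,
        1.36071928e+00, -1.20987392e-01]), 'qd': array([ 0.00012433, -0.0007644 , -0.00071598, -0.00143108, -0.00111605,
        0.00034373]), 'effort': array([ 1.99781352e-03, -4.16761994e+01, -2.45803767e+01,  3.13265118e-04,
        1.07992798e-02,  1.11660313e-05]), 'position': array([ 0.15151116, -0.55408314,  0.23042063]), 'ee_rot': array([-9.55207115e-04,  9.91115059e-01,  1.33003865e-01, -1.39951059e-05]), 'contact_force': array([ 0.81796633, -0.20794319, -0.37707119]), 'moment': array([ 0.01444835, -0.01986925,  0.02208259]), 'width': 0.08562373062469113}
side {'camera_matrix': array([[401.32743576,   0.        , 260.40917107],
       [  0.        , 401.32743576, 191.0088045 ],
       [  0.        ,   0.        ,   1.        ]]), 'origin': array([ 0.08545022, -1.10043925,  0.7671486 ]), 'rotation': array([ 0.86405543,  0.47694906, -0.07606533, -0.14192207])}
top {'camera_matrix': array([[447.54036985,   0.        , 259.89084026],
       [  0.        , 447.54036985, 200.07199198],
       [  0.        ,   0.        ,   1.        ]]), 'origin': array([ 0.19910242, -0.02430128,  1.67939434]), 'rotation': array([-0.70031905, -0.05339901,  0.05595042,  0.70962759])}
wrist {'camera_matrix': array([[298.35860525,   0.        , 256.48674622],
       [  0.        , 298.35860525, 189.56110174],
       [  0.        ,   0.        ,   1.        ]]), 'tool_from_camera': array([[ 8.75191195e-05,  9.54466038e-01,  2.98319585e-01,
         7.64149686e-02],
       [ 9.99999993e-01, -5.84002317e-05, -1.06523617e-04,
        -9.28012410e-04],
       [-8.42512416e-05,  2.98319592e-01, -9.54466036e-01,
        -1.42777110e-01],
       [ 0.00000000e+00,  0.00000000e+00,  0.00000000e+00,
         1.00000000e+00]])}
```

```bash
sed -i 's/T\[:3,:3\]=np.array(m\["rotation"\]).reshape(3,3)/q=m["rotation"];T[:3,:3]=R.from_quat([q[1],q[2],q[3],q[0]]).as_matrix()/' h.py
python3 - <<'E'
from h import *
for n in ["side","top","wrist"]:
    z=np.load("/tmp/%s0.npz"%n); P=cloud(n,z['d'],state()); print(n, np.nanmedian(P[...,2]), [P[v,u].round(3) for v,u in [(200,260),(300,200),(100,300)]])
E
```

```text
side -0.0027495328011930553 [array([nan, nan, nan]), array([ 0.241,  0.34 , -0.773]), array([0.62 , 0.084, 0.31 ])]
top -0.0022418994276482973 [array([ 0.461, -0.033,  0.002]), array([ 0.044,  0.293, -0.779]), array([ 0.866, -0.198, -0.022])]
wrist -0.7705859808163753 [array([-0.16 , -0.652, -0.773]), array([-0.697, -0.517, -0.773]), array([ 0.255, -0.69 , -0.777])]
```

View pics/top0.png

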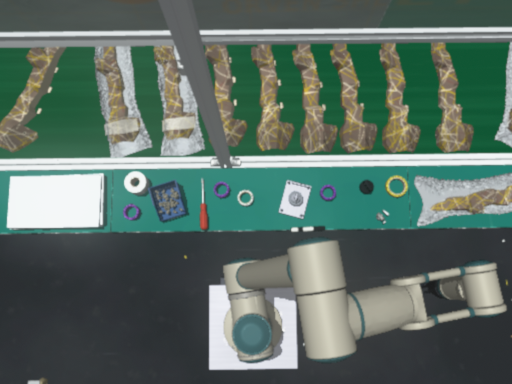

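View pics/side0.png

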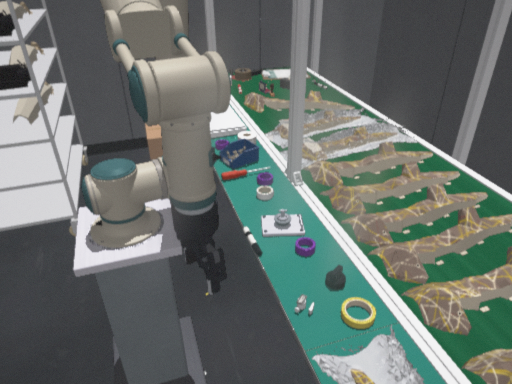

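View pics/wrist0.png

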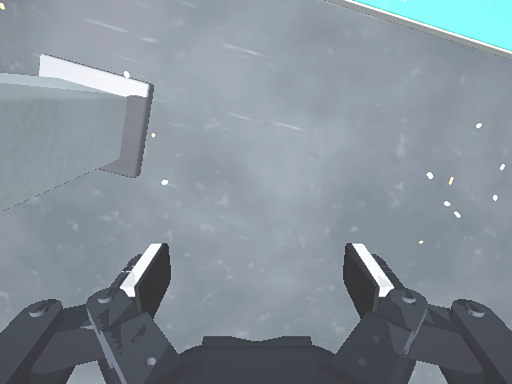

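Run:
```python
from h import *
z=np.load("/tmp/top0.npz");P=cloud("top",z['d'])
for u,v in [(245,198),(241,198),(295,199),(366,187),(222,190),(328,193),(132,212),(135,182),(308,229),(383,216),(225,160),(203,215),(210,100),(260,168),(170,200),(260,225)]:
    print((u,v),P[v,u].round(3))
im=cv2.cvtColor(z['im'],cv2.COLOR_RGB2BGR)
c=im[160:245,190:420]; cv2.imwrite("pics/c1.png",cv2.resize(c,None,fx=3.4,fy=3.4,interpolation=cv2.INTER_CUBIC))
z=np.load("/tmp/side0.npz"); im=cv2.cvtColor(z['im'],cv2.COLOR_RGB2BGR)
c=im[130:330,200:400]; cv2.imwrite("pics/c2.png",cv2.resize(c,None,fx=3,fy=3,interpolation=cv2.INTER_CUBIC))
P=cloud("side",z['d'])
for u,v in [(264,193),(282,220),(337,278),(298,60),(297,180)]: print('side',(u,v),P[v,u].round(3))
# the networks
for q in ["roll_centre","cap_centre","holder","counter","marker","screwdriver"]:
  for cam in ["top","side"]:
    for r in spotter.outline_of(q,cam): print(q,cam,round(r['conf'],2),r['rect'])
```

```text
(245, 198) [0.47  0.024 0.002]
(241, 198) [ 0.47   0.04  -0.001]
(295, 199) [ 0.453 -0.16   0.065]
(366, 187) [ 0.502 -0.432  0.024]
(222, 190) [0.501 0.111 0.004]
(328, 193) [ 0.486 -0.292 -0.003]
(132, 212) [0.421 0.45  0.006]
(135, 182) [ 0.538  0.445 -0.004]
(308, 229) [ 0.347 -0.21   0.014]
(383, 216) [ 0.395 -0.498 -0.004]
(225, 160) [0.586 0.09  0.131]
(203, 215) [0.403 0.18  0.031]
(210, 100) [0.59  0.084 0.689]
(260, 168) [ 0.585 -0.034  0.005]
(170, 200) [0.462 0.305 0.022]
(260, 225) [ 0.366 -0.031 -0.001]
side (264, 193) [ 0.478  0.038 -0.001]
side (282, 220) [ 0.459 -0.184  0.039]
side (337, 278) [ 0.511 -0.445  0.023]
side (298, 60) [0.604 0.079 0.443]
side (297, 180) [0.614 0.062 0.013]
roll_centre top 0.6 [124.0, 202.1, 14.7, 19.4]
roll_centre top 0.48 [236.6, 189.1, 12.5, 16.0]
roll_centre top 0.45 [318.2, 184.6, 15.1, 16.8]
roll_centre top 0.16 [285.7, 195.7, 6.3, 5.4]
roll_centre side 0.76 [260.2, 187.0, 14.3, 15.1]
roll_centre side 0.7 [257.7, 172.4, 19.3, 12.5]
roll_centre side 0.59 [217.9, 140.2, 11.4, 9.9]
roll_centre side 0.43 [262.5, 209.3, 40.2, 27.2]
cap_centre top 0.63 [358.4, 177.6, 14.4, 16.0]
cap_centre side 0.92 [324.9, 265.6, 19.0, 26.4]
cap_centre side 0.62 [293.3, 295.9, 20.4, 20.3]
cap_centre side 0.6 [274.9, 219.6, 19.2, 2.6]
holder top 0.95 [278.7, 179.6, 29.8, 38.7]
holder side 0.83 [260.8, 210.8, 40.2, 28.2]
counter top 0.46 [376.4, 212.9, 12.5, 11.3]
counter top 0.28 [277.3, 180.9, 33.7, 39.1]
counter side 0.54 [295.8, 294.6, 18.8, 18.5]
marker top 0.67 [289.1, 225.7, 34.3, 8.5]
marker side 0.52 [243.2, 227.6, 15.9, 26.1]
screwdriver top 0.71 [196.9, 194.9, 12.5, 35.9]
screwdriver side 0.56 [325.1, 265.2, 21.7, 26.7]
screwdriver side 0.48 [224.9, 168.9, 39.6, 9.4]
```

View pics/c1.png

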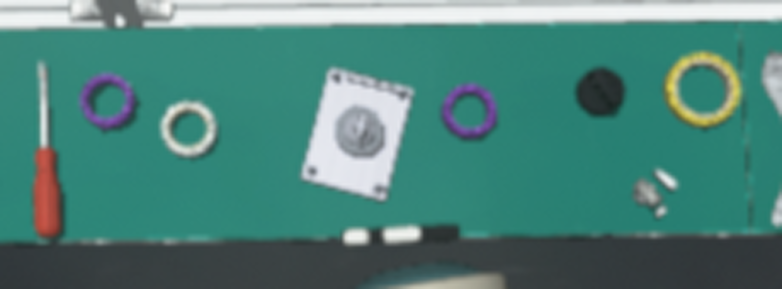

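View pics/c2.png

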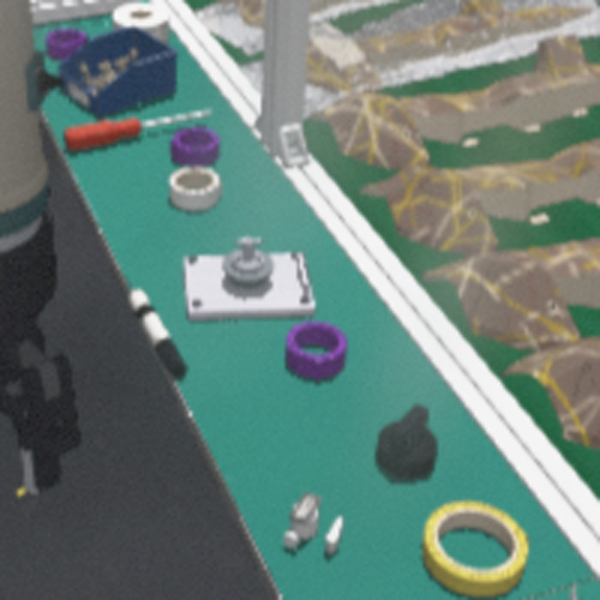

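Candidates for the roll in the top image are the small white ring (245,198), purple rings (222,190), (328,193) and (132,212), the yellow ring (397,186), and a tall white reel (135,182). By the description the small white ring (245,198), about (0.47, 0.03), is the one. The cap is black at (366,187) and the holder is at (295,199). I'll move over the roll and check it close up.

```bash
cat >> h.py <<'E'
def phi(st):
    q=st["ee_rot"]; M=R.from_quat([q[1],q[2],q[3],q[0]]).as_matrix(); return np.degrees(np.arctan2(M[1,0],M[0,0])),M
def plan(xyz,ph):
    s=state(); p,M=phi(s)
    G=R.from_euler('z',ph,degrees=True).as_matrix()@np.diag([1,-1,-1.])
    print("clock",round(s['clock'],2),"phi",p.round(2),"shift mm",(M.T@(np.array(xyz)-s['position'])*1000).round(1),"rotvec",np.degrees(R.from_matrix(M.T@G).as_rotvec()).round(2), "pos",s['position'].round(4),"q",s['qpos'].round(2),"F",s['contact_force'].round(1),"w",round(s['width'],4))
E
python3 -c "
from h import *
plan([.465,.03,.2],71)"
```

```text
clock 0.75 phi 15.29 shift mm [ 456.5 -481.4   31.3] rotvec [ 1.000e-02  0.000e+00 -5.571e+01] pos [ 0.1516 -0.5547  0.2314] q [-1.43  0.28  1.5   0.    1.36 -0.12] F [ 0.1  0.2 -0.3] w 0.0854
```

servo_tool(
  steps=[
    [33,-35,2,0,0,-4],
    [66,-70,4,0,0,-8],
    [99,-105,6,0,0,-12],
    [132,-140,8,0,0,-16],
    [165,-174,10,0,0,-20],
    [198,-209,12,0,0,-24],
    [231,-244,14,0,0,-28],
    [264,-278,16,0,0,-32],
  ],
  hand=0,
  grip_force=60,
)

```text
clock: 1.55
position: [0.3335, -0.2152, 0.2156]
ee_rot: [0.001, 0.916, 0.402, 0.0]
contact_force: [1.1, 0.3, 0.6]
width: 0.0854
```

```bash
python3 -c "
from h import *
plan([.465,.03,.2],71)"
```

```text
clock 1.55 phi 47.41 shift mm [269.5 -69.1  15.5] rotvec [ 8.000e-02  1.000e-02 -2.359e+01] pos [ 0.3335 -0.2152  0.2156] q [-0.75  0.01  1.87  0.    1.26 -0.01] F [1.1 0.3 0.6] w 0.0854
```

servo_tool(
  steps=[
    [45,-12,3,0,0,-4],
    [90,-23,5,0,0,-8],
    [135,-35,8,0,0,-12],
    [180,-46,10,0,0,-16],
    [225,-58,13,0,0,-20],
    [269,-69,15,0,0,-23.6],
    [269,-69,15,0,0,-23.6],
  ],
)

```text
clock: 2.25
position: [0.467, 0.0321, 0.2002]
ee_rot: [-0.0, 0.813, 0.583, 0.002]
contact_force: [-1.0, -0.0, -0.2]
width: 0.0855
```

Run:
```python
from h import *
s=state(); im,d=cams.get_image("wrist"); save("w1.png",im); np.savez("/tmp/w1.npz",im=im,d=d,p=s['position'],q=s['ee_rot'])
plan([.465,.03,.2],71)
for q in ["roll_centre","holder"]:
    for r in spotter.outline_of(q,"wrist"): print(q,round(r['conf'],2),r['rect'])
```

```text
clock 2.3 phi 71.16 shift mm [ 0.1 -0.6  0.1] rotvec [-0.   -0.01  0.16] pos [0.4656 0.0297 0.2001] q [-0.09  0.13  1.77  0.    1.23  0.24] F [-0.6  0.5  0.8] w 0.0858
roll_centre 0.73 [235.2, 146.2, 54.4, 55.1]
roll_centre 0.72 [236.9, 55.7, 59.8, 59.7]
holder 0.8 [255.7, 266.7, 96.9, 73.1]
```

View pics/w1.png

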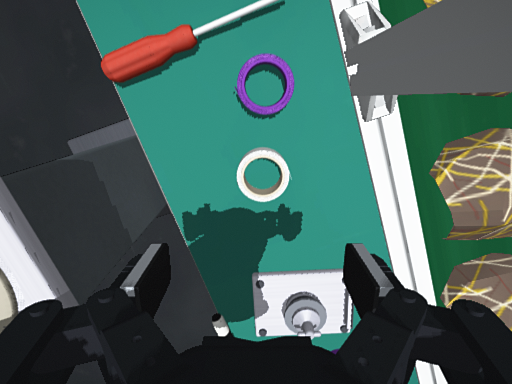

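Run:
```python
from h import *
z=np.load("/tmp/w1.npz"); st=dict(position=z['p'],ee_rot=z['q']); P=cloud("wrist",z['d'],st)
def fit(box,zlo,zhi):
    u0,v0,u1,v1=box; Q=P[v0:v1,u0:u1].reshape(-1,3); Q=Q[(Q[:,2]>zlo)&(Q[:,2]<zhi)]
    (c,r)=cv2.minEnclosingCircle((Q[:,:2]*1000).astype(np.float32)); return len(Q),np.round(c,1),round(r,1),np.median(Q[:,2]).round(4), (Q.min(0)+Q.max(0))[:2]/2
print("bench z",np.nanmedian(P[200:230,300:340,2]),P[130,230],P[215,320])
print("roll",fit((228,138,298,210),.016,.03))
print("purple",fit((228,48,300,122),.012,.03))
print("holder plate",np.nanmedian(P[275:285,262:272],(0,1)))
print("spindle",fit((280,290,330,336),.055,.075),fit((280,285,330,336),.03,.045))
c=cv2.cvtColor(z['im'],cv2.COLOR_RGB2BGR)[255:345,240:365]; cv2.imwrite("pics/c3.png",cv2.resize(c,None,fx=6,fy=6,interpolation=cv2.INTER_CUBIC))
```

```text
bench z 0.0001747760686557076 [0.45175197 0.08076956 0.00051492] [ 5.21244813e-01 -5.21323857e-02  4.75391823e-04]
roll (1072, array([472.7,  23.6]), 30.4, np.float64(0.0236), array([0.47163504, 0.02445777]))
purple (1337, array([503.1, 115. ]), 30.3, np.float64(0.0237), array([0.50335134, 0.11446913]))
holder plate [ 0.4320407  -0.11023762  0.01225026]
spindle (167, array([ 465.5, -163.1]), 13.4, np.float64(0.0627), array([ 0.46551311, -0.16189926])) (1044, array([ 465.1, -162.7]), 27.0, np.float64(0.0346), array([ 0.46524739, -0.16170379]))
```

View pics/c3.png

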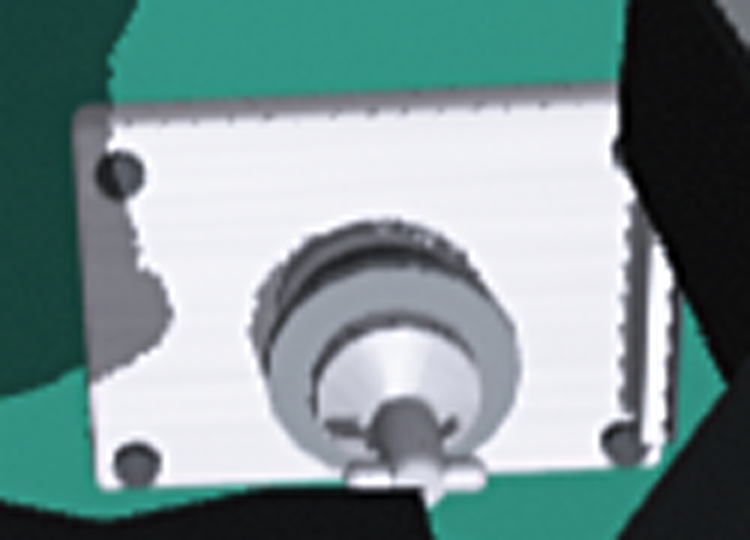

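```bash
python3 -c "
from h import *
plan([.4725,.024,.002],71)"
```

```text
clock 2.4 phi 70.92 shift mm [ -0.3   9.  198.1] rotvec [-0.03  0.06 -0.08] pos [0.4643 0.0274 0.2001] q [-0.09  0.13  1.78 -0.    1.23  0.24] F [-0.7 -0.1 -0.3] w 0.0854
```

servo_tool(
  steps=[
    [0,5,40,0,0,0],
    [0,9,80,0,0,0],
    [0,9,120,0,0,0],
    [0,9,120,0,0,0],
    [0,9,120,0,0,0],
    [0,9,120,0,0,0],
  ],
)

```text
clock: 3.0
position: [0.4748, 0.0237, 0.0823]
ee_rot: [0.001, 0.815, 0.579, 0.001]
contact_force: [-0.4, 0.4, 0.2]
width: 0.0853
```

Run:
```python
from h import *
plan([.4725,.024,.002],71)
s=state(); im,d=cams.get_image("wrist"); save("w2.png",im); np.savez("/tmp/w2.npz",im=im,d=d,p=s['position'],q=s['ee_rot'])
plan([.4725,.024,.002],71)
P=cloud("wrist",d,s)
m=(P[...,2]>.016)&(P[...,2]<.03)&(np.hypot(P[...,0]-.4725,P[...,1]-.024)<.04)
Q=P[m]; print(len(Q),cv2.minEnclosingCircle((Q[:,:2]*1000).astype(np.float32)),(Q.min(0)+Q.max(0))/2,Q.mean(0))
```

```text
clock 3.0 phi 70.81 shift mm [-0.5 -2.6 80.3] rotvec [ 0.22 -0.04 -0.19] pos [0.4748 0.0237 0.0823] q [-0.1   0.27  1.94 -0.    0.93  0.24] F [-0.4  0.4  0.2] w 0.0853
clock 3.05 phi 70.83 shift mm [-0.8 -2.7 80.5] rotvec [ 0.26 -0.05 -0.17] pos [0.475  0.0239 0.0825] q [-0.1   0.26  1.94 -0.    0.93  0.24] F [-0.5  0.4  0.1] w 0.0853
2567 ((472.3730773925781, 23.626136779785156), 30.10176658630371) [0.47140932 0.02423408 0.02094781] [0.47169639 0.02513884 0.02305655]
```

View pics/w2.png

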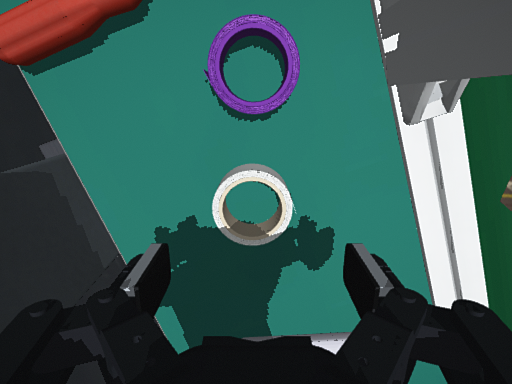

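servo_tool(
  steps=[
    [0,-2.5,30,0,0,0],
    [0,-2.5,60,0,0,0],
    [0,-2.5,78,0,0,0],
    [0,-2.5,80,0,0,0],
    [0,-2.5,80,0,0,0],
  ],
)

```text
clock: 3.55
position: [0.472, 0.0253, 0.0014]
ee_rot: [0.001, 0.815, 0.58, 0.001]
contact_force: [-0.0, -1.0, -0.3]
width: 0.085
```

servo_tool(
  steps=[
    [0,0,0,0,0,0],
    [0,0,0,0,0,0],
    [0,0,0,0,0,0],
    [0,0,0,0,0,0],
    [0,0,0,0,0,0],
    [0,0,0,0,0,0],
    [0,0,0,0,0,0],
  ],
  hand=160,
  grip_force=30,
)

```text
clock: 4.25
position: [0.4722, 0.0253, 0.0021]
ee_rot: [0.001, 0.815, 0.58, 0.001]
contact_force: [0.2, -0.1, 8.4]
width: 0.0582
```

```bash
python3 -c "
from h import *
plan([.4725,.024,.1],71)"
```

```text
clock 4.25 phi 70.89 shift mm [ -1.    1.  -97.9] rotvec [ 0.19 -0.04 -0.11] pos [0.4722 0.0253 0.0021] q [-0.09  0.38  2.04 -0.    0.72  0.24] F [ 0.2 -0.1  8.4] w 0.0582
```

servo_tool(
  steps=[
    [0,0,-30,0,0,0],
    [0,0,-70,0,0,0],
    [-20,0,-105,0,0,0],
    [-50,0,-130,0,0,0],
    [-70,0,-130,0,0,0],
    [-70,0,-130,0,0,0],
    [-70,0,-130,0,0,0],
    [-70,0,-130,0,0,0],
  ],
)

```text
clock: 5.05
position: [0.4478, -0.04, 0.1301]
ee_rot: [-0.0, 0.815, 0.58, -0.0]
contact_force: [0.9, 0.2, -0.2]
width: 0.0582
```

Run:
```python
from h import *
s=state(); im,d=cams.get_image("wrist"); save("w3.png",im); np.savez("/tmp/w3.npz",im=im,d=d,p=s['position'],q=s['ee_rot'])
plan([.4653,-.1629,.13],71)
P=cloud("wrist",d,s)
def circ(m):
    Q=P[m]; print(len(Q),cv2.minEnclosingCircle((Q[:,:2]*1000).astype(np.float32)),Q[:,2].min(),Q[:,2].max())
h=np.hypot(P[...,0]-.4653,P[...,1]+.163)
circ((P[...,2]>.03)&(P[...,2]<.038)&(h<.035))
circ((P[...,2]>.056)&(P[...,2]<.07)&(h<.03))
h=np.hypot(P[...,0]-s['position'][0],P[...,1]-s['position'][1])
p,M=phi(s)
L=(P-s['position'])@M
m=(np.abs(L[...,0])<.04)&(np.abs(L[...,1])<.028)&(L[...,2]<.0)&(L[...,2]>-.04)
Q=L[m]; print(len(Q),Q.min(0),Q.max(0),Q.mean(0)); 
t=m&(L[...,2]<-.018); Q=L[t]; print(cv2.minEnclosingCircle((Q[:,:2]*1000).astype(np.float32)),len(Q))
```

```text
clock 5.1 phi 70.93 shift mm [-110.5   56.7   -0.2] rotvec [-0.05 -0.01 -0.07] pos [ 0.4478 -0.04    0.1299] q [-0.24  0.18  1.92  0.    1.05  0.09] F [ 0.1 -0.2 -0.3] w 0.0582
144 ((459.334716796875, -162.78591918945312), 23.764497756958008) 0.03217278909183871 0.037678725262535545
211 ((461.15216064453125, -159.92962646484375), 9.243267059326172) 0.056161678262625636 0.06525726513272806
8736 [-0.03060523 -0.02798661 -0.0238273 ] [ 2.83117992e-02  2.79644333e-02 -1.62804875e-06] [-0.00024252 -0.00052576 -0.01688044]
((-1.1929690837860107, -0.8174331188201904), 29.556108474731445) 5419
```

View pics/w3.png

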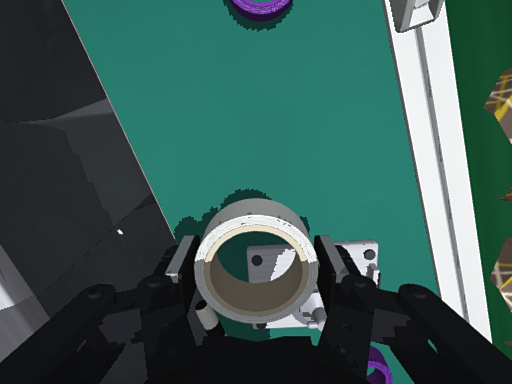

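servo_tool(
  steps=[
    [-30,15,0,0,0,0],
    [-65,33,0,0,0,0],
    [-95,49,10,0,0,0],
    [-109,56.5,35,0,0,0],
    [-109,56.5,50,0,0,0],
    [-109,56.5,50,0,0,0],
    [-109,56.5,50,0,0,0],
    [-109,56.5,50,0,0,0],
  ],
)

```text
clock: 5.9
position: [0.4664, -0.1618, 0.0809]
ee_rot: [0.001, 0.814, 0.58, 0.0]
contact_force: [1.1, -0.2, 0.4]
width: 0.0582
```

Run:
```python
from h import *
s=state(); im,d=cams.get_image("wrist"); save("w4.png",im); np.savez("/tmp/w4.npz",im=im,d=d,p=s['position'],q=s['ee_rot'])
im2,d2=cams.get_image("side"); c=cv2.cvtColor(im2,cv2.COLOR_RGB2BGR)[150:300,200:400]; cv2.imwrite("pics/s4.png",cv2.resize(c,None,fx=4,fy=4,interpolation=cv2.INTER_CUBIC))
plan([.4653,-.1629,.13],71)
P=cloud("wrist",d,s)
p,M=phi(s)
L=(P-s['position'])@M
m=(np.hypot(L[...,0],L[...,1])<.022)&(P[...,2]>.03)
Q=P[m&(P[...,2]<.07)]
for lo,hi in [(.03,.04),(.04,.0465),(.0465,.056),(.056,.0645)]:
    q=Q[(Q[:,2]>lo)&(Q[:,2]<hi)]; 
    if len(q): print(lo,len(q),q.min(0).round(4),q.max(0).round(4))
```

```text
clock 6.0 phi 70.94 shift mm [ -1.3  -0.6 -48.8] rotvec [ 0.1   0.01 -0.06] pos [ 0.4663 -0.1619  0.0812] q [-0.48  0.29  1.9   0.    0.95 -0.14] F [-0.2  0.3  0.8] w 0.0585
0.03 702 [ 0.4493 -0.1838  0.0321] [ 0.4882 -0.1401  0.04  ]
0.04 23 [ 0.454  -0.1795  0.0401] [ 0.4764 -0.1457  0.0417]
0.056 318 [ 0.4516 -0.1694  0.0617] [ 0.4774 -0.1584  0.0645]
```

View pics/w4.png

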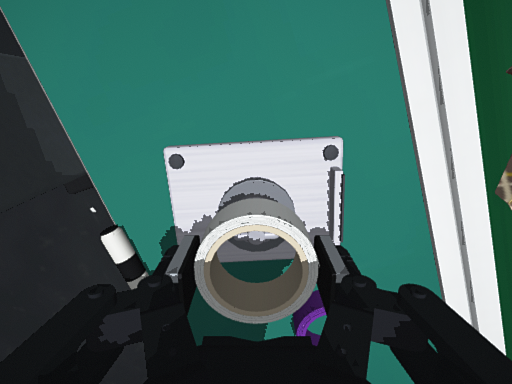

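View pics/s4.png

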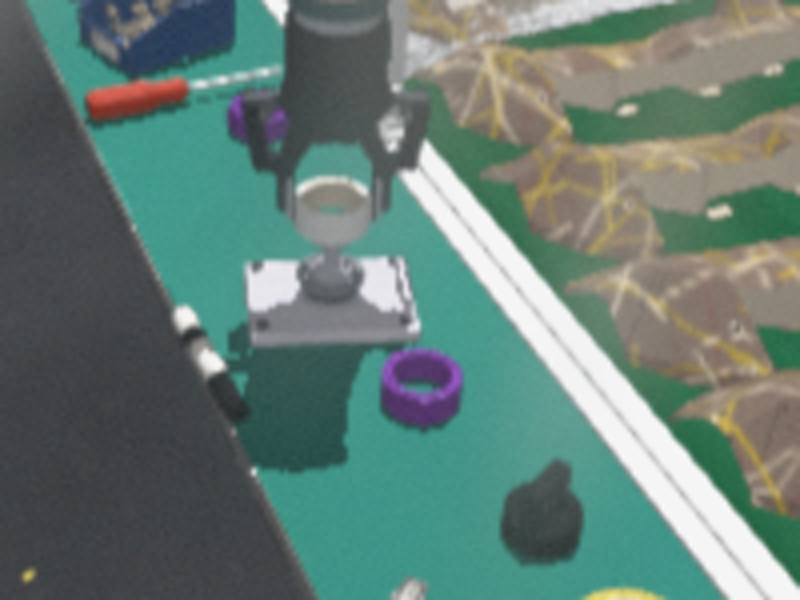

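Run:
```python
from h import *
z=np.load("/tmp/w4.npz"); s=dict(position=z['p'],ee_rot=z['q']); P=cloud("wrist",z['d'],s)
h=np.hypot(P[...,0]-.465,P[...,1]+.163)
m=(P[...,2]>.057)&(P[...,2]<.0655)&(h<.019)
vs,us=np.where(m); print(us.min(),us.max(),vs.min(),vs.max())
Q=P[m][:,:2]*1000; print(len(Q),Q.mean(0),cv2.minAreaRect(Q.astype(np.float32)))
n,lab=cv2.connectedComponents(m.astype(np.uint8)); print([(i,(lab==i).sum(),P[lab==i].mean(0).round(4)) for i in range(1,n)][:8])
pl=(P[...,2]>.009)&(P[...,2]<.015)&(h<.09); Q=P[pl][:,:2]*1000
print("plate",cv2.minAreaRect(Q.astype(np.float32)))
bar=(P[...,2]>.025)&(P[...,2]<.031)&(h>.05)&(h<.085); Q=P[bar][:,:2]*1000; print("bar",len(Q),cv2.minAreaRect(Q.astype(np.float32)))
z=np.load("/tmp/w1.npz"); s=dict(position=z['p'],ee_rot=z['q']); P=cloud("wrist",z['d'],s);h=np.hypot(P[...,0]-.465,P[...,1]+.163)
pl=(P[...,2]>.009)&(P[...,2]<.015)&(h<.09); Q=P[pl][:,:2]*1000
print("plate1",cv2.minAreaRect(Q.astype(np.float32)))
m=(P[...,2]>.057)&(P[...,2]<.0655)&(h<.019); print("pin1",cv2.minAreaRect((P[m][:,:2]*1000).astype(np.float32)))
c=cv2.cvtColor(np.load("/tmp/w4.npz")['im'],cv2.COLOR_RGB2BGR)[160:330,170:350]; cv2.imwrite("pics/c5.png",cv2.resize(c,None,fx=4,fy=3.5,interpolation=cv2.INTER_CUBIC))
```

```text
233 278 231 244
396 [ 464.37407741 -163.22040688] ((464.5519104003906, -163.82408142089844), (9.748695373535156, 26.815265655517578), 76.7624282836914)
[(1, np.int64(396), array([ 0.4644, -0.1632,  0.0639]))]
plate ((465.1717834472656, -162.9353790283203), (95.85580444335938, 129.9317626953125), 74.1046371459961)
bar 728 ((521.1106567382812, -178.69534301757812), (55.15071105957031, 6.744024753570557), 74.11188507080078)
plate1 ((465.3052673339844, -162.73233032226562), (97.46493530273438, 129.77215576171875), 74.33893585205078)
pin1 ((466.02301025390625, -161.81919860839844), (10.877944946289062, 26.00381851196289), 58.152320861816406)
```

View pics/c5.png

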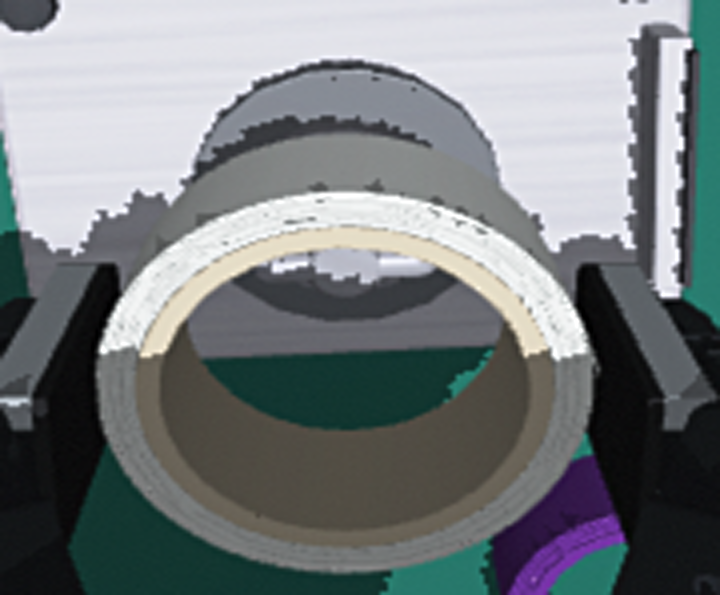

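servo_tool(
  steps=[
    [0,-0.6,10,0,0,0],
    [0,-0.6,20,0,0,0],
    [0,-0.6,28,0,0,0],
    [0,-0.6,36,0,0,0],
    [0,-0.6,42,0,0,0],
    [0,-0.6,45,0,0,0],
    [0,-0.6,46,0,0,0],
    [0,-0.6,46,0,0,0],
  ],
)

```text
clock: 6.8
position: [0.4647, -0.1619, 0.0344]
ee_rot: [-0.0, 0.815, 0.58, -0.0]
contact_force: [-2.0, 0.1, 3.8]
width: 0.0583
```

Run:
```python
from h import *
s=state(); im,d=cams.get_image("wrist"); save("w5.png",im[150:340,150:370])
plan([.4656,-.1618,.034],71)
P=cloud("wrist",d,s); p,M=phi(s); L=(P-s['position'])@M
m=(np.abs(L[...,0])<.04)&(np.abs(L[...,1])<.028)&(L[...,2]<-.018)&(L[...,2]>-.03); print("roll top z",np.median(P[m][:,2]))
```

```text
clock 6.85 phi 70.89 shift mm [0.4 0.7 0.5] rotvec [-0.03  0.   -0.11] pos [ 0.4648 -0.1619  0.0345] q [-0.48  0.35  1.96 -0.    0.83 -0.14] F [-2.   0.3  2.3] w 0.0584
roll top z 0.055994604991619915
```

View pics/w5.png

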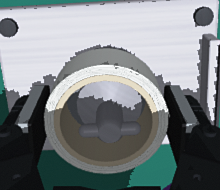

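servo_tool(
  steps=[
    [0,0,0.5,0,0,0],
    [0,0,0.5,0,0,0],
    [0,0,0.5,0,0,0],
    [0,0,0.5,0,0,0],
    [0,0,0.5,0,0,0],
    [0,0,-20,0,0,0],
    [0,0,-60,0,0,0],
    [0,0,-100,0,0,0],
  ],
  hand=0,
)

```text
clock: 7.65
position: [0.4645, -0.1617, 0.1348]
ee_rot: [-0.001, 0.815, 0.58, -0.001]
contact_force: [1.0, -0.4, 0.4]
width: 0.0854
```

Run:
```python
from h import *
plan([.5,-.4,.2],71)
z=np.load("/tmp/side0.npz");P=cloud("side",z['d']);m=np.zeros(P.shape[:2],bool);m[262:295,322:346]=1
m&=P[...,2]>.008; Q=P[m]; print("cap side",Q.min(0),Q.max(0))
t=Q[Q[:,2]>.03];print(cv2.minAreaRect((t[:,:2]*1000).astype(np.float32)), len(t))
z=np.load("/tmp/top0.npz");P=cloud("top",z['d']);m=np.zeros(P.shape[:2],bool);m[174:200,352:380]=1;Q=P[m&(P[...,2]>.01)];print("cap top",Q.min(0),Q.max(0))
t=Q[Q[:,2]>.03];print(cv2.minAreaRect((t[:,:2]*1000).astype(np.float32)),len(t))
```

```text
clock 7.65 phi 70.89 shift mm [-213.5  111.5  -65.5] rotvec [-0.12 -0.01 -0.11] pos [ 0.4645 -0.1617  0.1348] q [-0.48  0.23  1.83 -0.    1.09 -0.14] F [ 1.  -0.4  0.4] w 0.0854
cap side [ 0.48382004 -0.4653841   0.00815553] [ 0.53481912 -0.41109492  0.04845131]
((509.7951354980469, -439.4546813964844), (46.38449478149414, 14.869654655456543), 33.26537322998047) 109
cap top [ 0.47882175 -0.45830062  0.0101283 ] [ 0.55141474 -0.3987004   0.05278677]
((504.99298095703125, -431.7086181640625), (44.3013801574707, 24.488489151000977), 17.898622512817383) 57
```

servo_tool(
  steps=[
    [-35,19,-20,0,0,6],
    [-75,40,-40,0,0,13],
    [-115,61,-45,0,0,20],
    [-155,82,-45,0,0,26],
    [-195,104,-45,0,0,32],
    [-230,123,-45,0,0,38],
    [-246,131,-45,0,0,38],
    [-246,131,-45,0,0,38],
  ],
)

```text
clock: 8.45
position: [0.5082, -0.4403, 0.1783]
ee_rot: [0.0, 0.959, 0.282, -0.0]
contact_force: [-0.1, 1.2, -0.8]
width: 0.0852
```

servo_tool(
  steps=[
    [0,0,0,0,0,0],
    [0,0,0,0,0,0],
    [0,0,0,0,0,0],
  ],
)

```text
clock: 8.75
position: [0.5083, -0.4358, 0.1797]
ee_rot: [-0.0, 0.959, 0.284, 0.0]
contact_force: [1.2, 0.4, -0.1]
width: 0.0853
```

Run:
```python
from h import *
s=state(); im,d=cams.get_image("wrist"); save("w6.png",im); np.savez("/tmp/w6.npz",im=im,d=d,p=s['position'],q=s['ee_rot'])
P=cloud("wrist",d,s)
plan([.508,-.437,.18],33)
h=np.hypot(P[...,0]-.508,P[...,1]+.437)
m=(P[...,2]>.035)&(P[...,2]<.053)&(h<.04); Q=P[m]; print(len(Q),np.percentile(Q[:,2],[5,50,95]),cv2.minAreaRect((Q[:,:2]*1000).astype(np.float32)))
m=(P[...,2]>.044)&(P[...,2]<.053)&(h<.04); Q=P[m]; print("wing top",len(Q),cv2.minAreaRect((Q[:,:2]*1000).astype(np.float32)))
m=(P[...,2]>.018)&(P[...,2]<.025)&(h<.04); Q=P[m]; print("body",len(Q),cv2.minEnclosingCircle((Q[:,:2]*1000).astype(np.float32)))
for q in ["cap_centre"]:
    for r in spotter.outline_of(q,"wrist"): print(q,round(r['conf'],2),r['rect'])
im,d=cams.get_image("top"); save("t6.png",cv2.resize(im[160:245,190:420],None,fx=3.4,fy=3.4))
```

```text
clock 8.8 phi 32.96 shift mm [-0.9  0.6 -0.2] rotvec [ 0.   -0.01 -0.04] pos [ 0.5084 -0.436   0.1798] q [-0.81  0.45  1.37  0.    1.33  0.18] F [ 0.3 -0.3 -0.1] w 0.0855
665 [0.04359638 0.04675872 0.04808707] ((509.0179748535156, -435.15289306640625), (43.61004638671875, 13.901920318603516), 32.813194274902344)
wing top 626 ((508.79443359375, -435.20440673828125), (43.19989013671875, 13.625049591064453), 32.60038375854492)
body 1226 ((508.7606201171875, -435.0898742675781), 25.860248565673828)
cap_centre 0.9 [234.7, 145.6, 46.9, 51.5]
cap_centre 0.25 [0.0, 46.8, 5.3, 35.2]
```

View pics/w6.png

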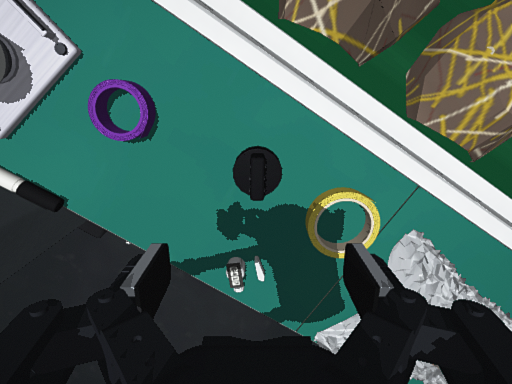

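View pics/t6.png

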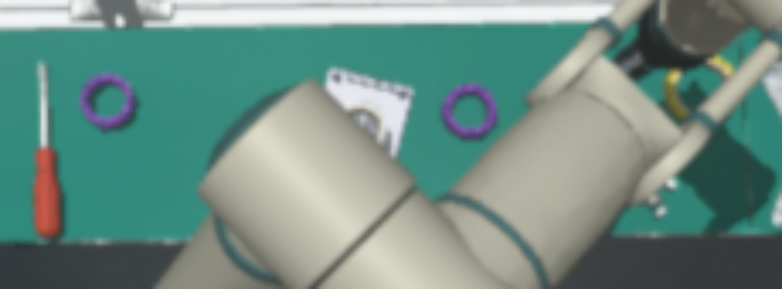

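servo_tool(
  steps=[
    [0.8,-0.5,40,0,0,0],
    [0.8,-0.5,80,0,0,0],
    [0.8,-0.5,115,0,0,0],
    [0.8,-0.5,140,0,0,0],
    [0.8,-0.5,153,0,0,0],
    [0.8,-0.5,155,0,0,0],
    [0.8,-0.5,155,0,0,0],
    [0.8,-0.5,155,0,0,0],
  ],
  hand=130,
  grip_force=90,
)

```text
clock: 9.7
position: [0.5097, -0.4375, 0.0261]
ee_rot: [0.002, 0.959, 0.283, 0.001]
contact_force: [0.3, 0.1, 0.3]
width: 0.0418
```

Run:
```python
from h import *
plan([.5088,-.4351,.0245],32.8)
s=state(); im,d=cams.get_image("wrist"); save("w7.png",im)
```

```text
clock 9.7 phi 32.89 shift mm [ 0.5 -2.5  1.6] rotvec [ 0.19 -0.03  0.09] pos [ 0.5097 -0.4375  0.0261] q [-0.81  0.57  1.56 -0.    1.01  0.18] F [0.3 0.1 0.3] w 0.0418
```

View pics/w7.png

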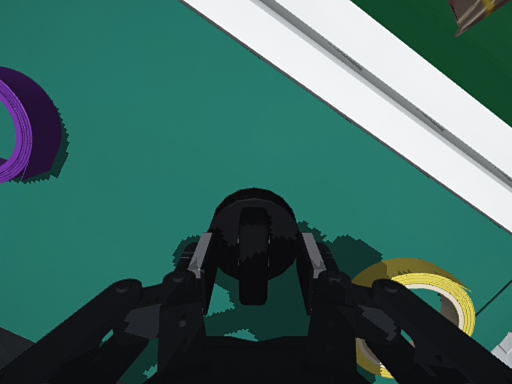

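servo_tool(
  steps=[
    [0.5,-2.5,1,0,0,0],
    [0.5,-2.5,1,0,0,0],
    [0.5,-2.5,1,0,0,0],
  ],
)

```text
clock: 10.05
position: [0.5078, -0.4341, 0.0238]
ee_rot: [0.0, 0.959, 0.283, 0.0]
contact_force: [0.1, -0.3, 0.1]
width: 0.0417
```

servo_tool(
  steps=[
    [0,0,0,0,0,0],
    [0,0,0,0,0,0],
    [0,0,0,0,0,0],
    [0,0,0,0,0,0],
    [0,0,0,0,0,0],
    [0,0,0,0,0,0],
  ],
  hand=255,
  grip_force=90,
)

```text
clock: 10.65
position: [0.5079, -0.4344, 0.0236]
ee_rot: [0.0, 0.959, 0.283, 0.0]
contact_force: [-0.3, -0.2, 3.7]
width: 0.012
```

Run:
```python
from h import *
plan([.4652,-.1629,.15],164)
```

```text
clock 10.65 phi 32.88 shift mm [ 111.5 -251.1 -126.5] rotvec [ 3.0000e-02  4.0000e-02 -1.3112e+02] pos [ 0.5079 -0.4344  0.0236] q [-0.81  0.57  1.56 -0.    1.    0.19] F [-0.3 -0.2  3.7] w 0.012
```

servo_tool(
  steps=[
    [0,0,-30,0,0,0],
    [0,0,-70,0,0,0],
    [0,0,-110,0,0,0],
    [0,0,-126,0,0,-4],
    [12,-28,-126,0,0,-12],
    [26,-60,-126,0,0,-20],
    [40,-92,-126,0,0,-28],
    [54,-122,-126,0,0,-36],
  ],
)

```text
clock: 11.45
position: [0.4859, -0.3006, 0.1485]
ee_rot: [-0.001, 0.823, 0.568, -0.0]
contact_force: [0.6, -0.5, -0.7]
width: 0.0127
```

Run:
```python
from h import *
plan([.4652,-.1629,.15],164)
```

```text
clock 11.45 phi 69.19 shift mm [121.4 -68.3  -1.3] rotvec [-4.000e-02 -1.100e-01 -9.481e+01] pos [ 0.4859 -0.3006  0.1485] q [-0.68  0.33  1.64  0.    1.17 -0.31] F [ 0.6 -0.5 -0.7] w 0.0127
```

Run:
```python
from h import *
s=state(); im,d=cams.get_image("wrist"); save("w8.png",im); np.savez("/tmp/w8.npz",im=im,d=d,p=s['position'],q=s['ee_rot'])
P=cloud("wrist",d,s); plan([.4652,-.1629,.15],164)
h=np.hypot(P[...,0]-.465,P[...,1]+.163)
m=(P[...,2]>.052)&(P[...,2]<.0605)&(h<.034)&(h>.0195); Q=P[m]; print("roll top",len(Q),np.percentile(Q[:,2],[5,50,95]),cv2.minEnclosingCircle((Q[:,:2]*1000).astype(np.float32)))
m=(P[...,2]>.058)&(P[...,2]<.068)&(h<.018); Q=P[m]; print("pin",len(Q),Q.mean(0),cv2.minAreaRect((Q[:,:2]*1000).astype(np.float32)))
pl=(P[...,2]>.009)&(P[...,2]<.015)&(h<.09); Q=P[pl][:,:2]*1000
print("plate",cv2.minAreaRect(Q.astype(np.float32)))
# in-hand cap
p,M=phi(s); L=(P-s['position'])@M
m=(np.abs(L[...,0])<.035)&(np.abs(L[...,1])<.03)&(L[...,2]<.03)&(L[...,2]>-.03)
for lo,hi in [(-.03,-.018),(-.003,.006)]:
    Q=L[m&(L[...,2]>lo)&(L[...,2]<hi)]; print(lo,len(Q),Q.min(0).round(4),Q.max(0).round(4),np.median(Q[:,2]))
```

```text
clock 11.5 phi 69.51 shift mm [116.6 -63.7  -0.4] rotvec [-1.000e-02 -5.900e-01 -9.449e+01] pos [ 0.484  -0.2944  0.1484] q [-0.67  0.33  1.65  0.    1.18 -0.32] F [-2.2  5.5 -1.9] w 0.0124
roll top 2381 [0.05369445 0.05757968 0.05894339] ((465.5335693359375, -162.0885772705078), 30.931686401367188)
pin 534 [ 0.46569984 -0.16404301  0.06343158] ((465.1317138671875, -163.52908325195312), (12.555747985839844, 26.91456413269043), 56.866024017333984)
plate ((463.821533203125, -168.45509338378906), (85.44721984863281, 129.7025604248047), 74.13876342773438)
-0.03 3211 [-0.0209 -0.0202 -0.03  ] [ 0.0232  0.0193 -0.018 ] -0.02331361557892502
-0.003 2220 [-0.0064 -0.0261 -0.0029] [0.0267 0.0251 0.0059] 0.0025907332025737386
```

View pics/w8.png

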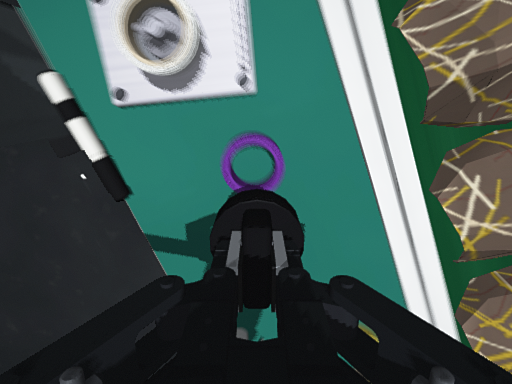

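Run:
```python
from h import *
for n,b in (("w8",(0,100,90,220)),):
    c=cv2.cvtColor(np.load("/tmp/%s.npz"%n)['im'],cv2.COLOR_RGB2BGR)[b[0]:b[1],b[2]:b[3]]; cv2.imwrite("pics/c9.png",cv2.resize(c,None,fx=6,fy=6,interpolation=cv2.INTER_CUBIC))
```

```text
(no output)
```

View pics/c9.png

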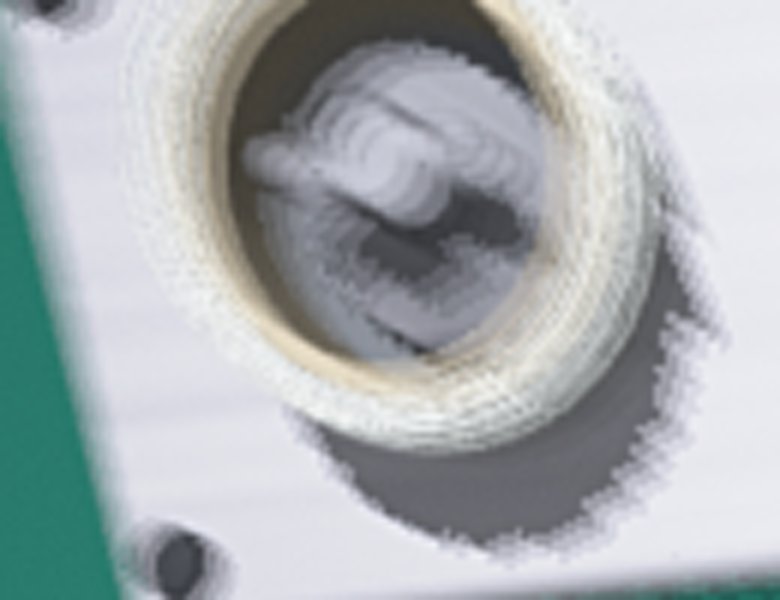

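servo_tool(
  steps=[
    [0,0,0,0,0,0],
    [0,0,0,0,0,0],
    [0,0,0,0,0,0],
    [0,0,0,0,0,0],
  ],
)

```text
clock: 11.9
position: [0.487, -0.3034, 0.149]
ee_rot: [0.0, 0.825, 0.565, -0.0]
contact_force: [-0.0, 0.5, -1.1]
width: 0.0121
```

Run:
```python
from h import *
s=state(); im,d=cams.get_image("wrist"); np.savez("/tmp/w9.npz",im=im,d=d,p=s['position'],q=s['ee_rot'])
P=cloud("wrist",d,s); plan([.4652,-.1629,.15],164)
h=np.hypot(P[...,0]-.465,P[...,1]+.163)
m=(P[...,2]>.052)&(P[...,2]<.0605)&(h<.034)&(h>.0195); Q=P[m]; print("roll top",len(Q),np.percentile(Q[:,2],[5,50,95]),cv2.minEnclosingCircle((Q[:,:2]*1000).astype(np.float32)))
m=(P[...,2]>.056)&(P[...,2]<.068)&(h<.018); Q=P[m]; print("pin",len(Q),Q.mean(0),cv2.minAreaRect((Q[:,:2]*1000).astype(np.float32)))
far=Q[np.hypot(Q[:,0]-.4652,Q[:,1]+.1629)>.008]; print(np.round([[np.degrees(np.arctan2(q[1]+.1629,q[0]-.4652)),q[2]*1000] for q in far[::12]],0).tolist())
pl=(P[...,2]>.009)&(P[...,2]<.015)&(h<.09); Q=P[pl][:,:2]*1000
print("plate",cv2.minAreaRect(Q.astype(np.float32)))
p,M=phi(s); L=(P-s['position'])@M
m=(np.abs(L[...,0])<.035)&(np.abs(L[...,1])<.03)&(L[...,2]<.03)&(L[...,2]>-.03)
for lo,hi in [(-.03,-.018),(-.003,.006)]:
    Q=L[m&(L[...,2]>lo)&(L[...,2]<hi)]; print(lo,len(Q),Q.min(0).round(4),Q.max(0).round(4),np.median(Q[:,2]))
c=cv2.cvtColor(im,cv2.COLOR_RGB2BGR)[0:110,80:220]; cv2.imwrite("pics/c10.png",cv2.resize(c,None,fx=5,fy=5,interpolation=cv2.INTER_CUBIC))
```

```text
clock 11.95 phi 68.82 shift mm [123.1 -71.   -1. ] rotvec [-1.000e-02  0.000e+00 -9.518e+01] pos [ 0.487  -0.3033  0.149 ] q [-0.68  0.33  1.64 -0.    1.17 -0.31] F [ 1.3 -0.1 -1.1] w 0.0123
roll top 2265 [0.05381163 0.05757791 0.05891255] ((465.1667175292969, -163.34812927246094), 30.649003982543945)
pin 549 [ 0.46573444 -0.16420517  0.06330421] ((465.3231201171875, -163.58055114746094), (12.651429176330566, 26.034748077392578), 54.92125701904297)
[[-1.0, 63.0], [-12.0, 65.0], [-13.0, 62.0], [-17.0, 64.0], [-18.0, 63.0], [161.0, 64.0], [165.0, 66.0], [-25.0, 64.0], [-32.0, 64.0], [169.0, 64.0], [-30.0, 63.0], [-38.0, 63.0], [178.0, 63.0], [179.0, 62.0]]
plate ((463.5958557128906, -169.195068359375), (83.86652374267578, 129.80746459960938), 74.18711853027344)
-0.03 3208 [-0.0208 -0.0203 -0.03  ] [ 0.0231  0.0194 -0.018 ] -0.02333018832002734
-0.003 2226 [-0.0067 -0.0261 -0.003 ] [0.027  0.0251 0.006 ] 0.0025421207540895735
```

View pics/c10.png

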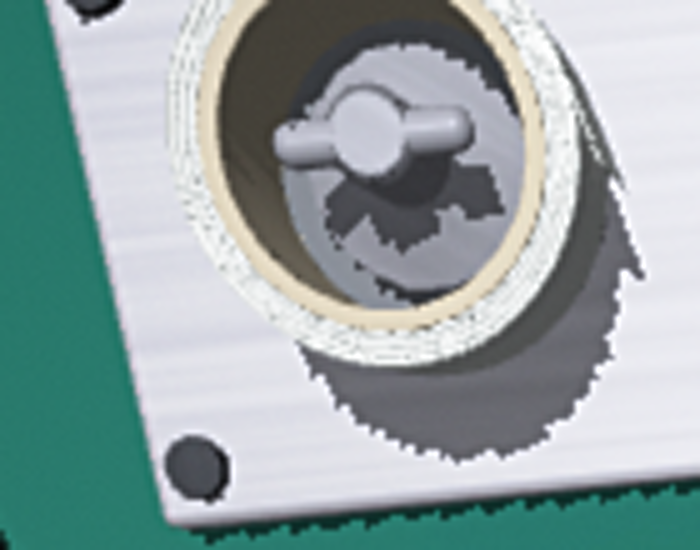

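servo_tool(
  steps=[
    [15,-9,0,0,0,-8],
    [35,-20,0,0,0,-16],
    [55,-31,0,0,0,-24],
    [75,-43,0,0,0,-32],
    [95,-54,0,0,0,-40],
    [110,-63,0,0,0,-48],
    [120,-68,0,0,0,-56],
    [123.5,-70,0,0,0,-64],
  ],
)

```text
clock: 12.75
position: [0.4659, -0.1612, 0.1493]
ee_rot: [-0.0, 0.397, 0.918, 0.0]
contact_force: [0.4, 0.5, -0.2]
width: 0.0121
```

servo_tool(
  steps=[
    [0,0,0,0,0,-8],
    [0,0,5,0,0,-16],
    [0,0,10,0,0,-24],
    [0,0,15,0,0,-31],
    [0,0,20,0,0,-31],
    [0,0,20,0,0,-31],
    [0,0,20,0,0,-31],
    [0,0,20,0,0,-31],
  ],
)

```text
clock: 13.55
position: [0.4663, -0.1622, 0.1295]
ee_rot: [0.0, 0.141, 0.99, -0.0]
contact_force: [1.0, -0.3, -1.1]
width: 0.0125
```

Run:
```python
from h import *
s=state(); im,d=cams.get_image("wrist"); save("w10.png",im)
plan([.4663,-.1628,.1],164)
```

```text
clock 13.6 phi 163.83 shift mm [-0.2 -0.6 29.6] rotvec [-0.01  0.04 -0.17] pos [ 0.4663 -0.1621  0.1296] q [-0.48  0.24  1.83 -0.    1.07 -1.76] F [-1.1  0.2  0.1] w 0.0122
```

View pics/w10.png

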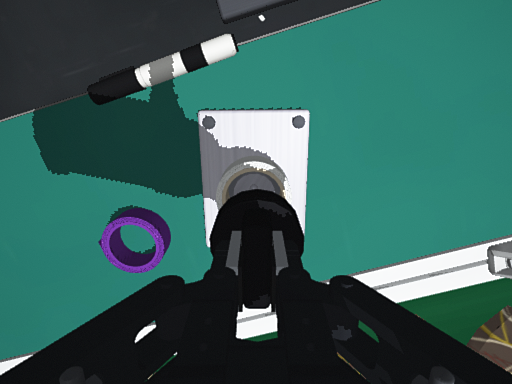

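servo_tool(
  steps=[
    [0,-0.6,12,0,0,0],
    [0,-0.6,24,0,0,0],
    [0,-0.6,34,0,0,0],
    [0,-0.6,40,0,0,0],
    [0,-0.6,43,0,0,0],
    [0,-0.6,46,0,0,0],
    [0,-0.6,46,0,0,0],
  ],
)

```text
clock: 14.3
position: [0.4659, -0.1625, 0.0831]
ee_rot: [-0.0, 0.14, 0.99, 0.0]
contact_force: [-0.4, 0.1, -0.4]
width: 0.0124
```

Run:
```python
from h import *
plan([.4663,-.1628,.0716],164)
im2,d2=cams.get_image("side"); c=cv2.cvtColor(im2,cv2.COLOR_RGB2BGR)[170:260,230:350]; cv2.imwrite("pics/s11.png",cv2.resize(c,None,fx=6,fy=6,interpolation=cv2.INTER_CUBIC))
```

```text
clock 14.3 phi 163.88 shift mm [-0.5 -0.1 11.5] rotvec [-0.   -0.01 -0.12] pos [ 0.4659 -0.1625  0.0831] q [-0.48  0.29  1.9  -0.    0.95 -1.77] F [-0.4  0.1 -0.4] w 0.0124
```

View pics/s11.png

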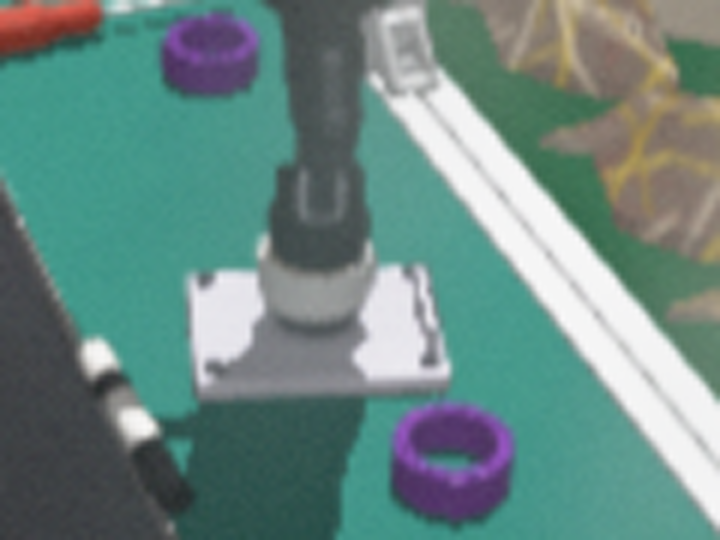

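servo_tool(
  steps=[
    [-0.4,0,2,0,0,0],
    [-0.4,0,4,0,0,0],
    [-0.4,0,6,0,0,0],
    [-0.4,0,8,0,0,0],
    [-0.4,0,10,0,0,0],
    [-0.4,0,10,0,0,0],
    [-0.4,0,10,0,0,0],
  ],
)

```text
clock: 15.05
position: [0.4667, -0.1629, 0.0736]
ee_rot: [0.001, 0.14, 0.99, -0.0]
contact_force: [1.0, 0.6, 4.4]
width: 0.0122
```

Run:
```python
from h import *
plan([.4663,-.1628,.0716],164)
```

```text
clock 15.05 phi 163.89 shift mm [ 0.5 -0.   2. ] rotvec [-0.02  0.07 -0.11] pos [ 0.4667 -0.1629  0.0736] q [-0.48  0.3   1.91 -0.    0.93 -1.77] F [1.  0.6 4.4] w 0.0122
```

servo_tool(
  steps=[
    [0,0,1,0,0,0],
    [0,0,2,0,0,0],
    [0,0,3,0,0,0],
    [0,0,3,0,0,0],
    [0,0,3,0,0,0],
  ],
)

```text
clock: 15.55
position: [0.4668, -0.1629, 0.0714]
ee_rot: [0.001, 0.14, 0.99, -0.0]
contact_force: [-1.1, 1.1, 10.5]
width: 0.0125
```

Run:
```python
from h import *
plan([.4663,-.1628,.0716],164)
s=state();print(s['moment'])
```

```text
clock 15.55 phi 163.89 shift mm [ 0.6 -0.  -0.2] rotvec [-0.02  0.09 -0.11] pos [ 0.4668 -0.1629  0.0714] q [-0.48  0.3   1.91 -0.    0.92 -1.77] F [-1.1  1.1 10.5] w 0.0125
[ 0.12992233  0.30858873 -0.02452411]
```

servo_tool(
  steps=[
    [0,-0.1,1,0,0,3],
    [0,-0.2,1,0,0,8],
    [0,-0.3,1,0,0,14],
    [0,-0.4,1,0,0,20],
    [0,-0.5,1,0,0,26],
    [0,-0.6,1,0,0,32],
    [0,-0.7,1,0,0,38],
    [0,-0.8,1,0,0,44],
  ],
)

```text
clock: 16.35
position: [0.4673, -0.1643, 0.0714]
ee_rot: [0.002, 0.503, 0.865, -0.0]
contact_force: [-1.3, 0.1, 16.3]
width: 0.0121
```

Run:
```python
from h import *
plan([.4663,-.1628,.0716],78)
s=state();print(s['moment'])
```

```text
clock 16.35 phi 119.66 shift mm [ 1.8 -0.1 -0.2] rotvec [ 0.15  0.16 41.66] pos [ 0.4673 -0.1643  0.0714] q [-0.48  0.3   1.91 -0.    0.92 -1.  ] F [-1.3  0.1 16.3] w 0.0121
[-0.00157936  0.38251996  0.02276579]
```

servo_tool(
  steps=[
    [0,-0.1,0,0,0,6],
    [0,-0.2,0,0,0,12],
    [0,-0.3,0,0,0,18],
    [0,-0.5,0,0,0,24],
    [0,-0.6,0,0,0,30],
    [0,-0.7,0,0,0,36],
    [0,-0.8,0,0,0,39],
    [0,-0.8,0,0,0,39],
  ],
)

```text
clock: 17.15
position: [0.4667, -0.1654, 0.0714]
ee_rot: [0.002, 0.761, 0.649, 0.0]
contact_force: [-1.5, -1.4, 15.4]
width: 0.0124
```

Run:
```python
from h import *
plan([.4663,-.1628,.0716],78)
s=state();print(s['moment'],s['effort'][5])
```

```text
clock 17.15 phi 80.88 shift mm [ 2.5 -0.8 -0.2] rotvec [0.23 0.17 2.88] pos [ 0.4667 -0.1654  0.0714] q [-0.48  0.3   1.91 -0.    0.92 -0.32] F [-1.5 -1.4 15.4] w 0.0124
[-0.34800071  0.40951017 -0.00827171] 0.20292060915380716
```

servo_tool(
  steps=[
    [0.4,0,0,0,0,2],
    [0.8,0,0,0,0,4],
    [1,0,0,0,0,6],
    [1,0,0,0,0,7],
    [1,0,0,0,0,7],
    [1,0,0,0,0,7],
  ],
)

```text
clock: 17.75
position: [0.4668, -0.1649, 0.0714]
ee_rot: [0.003, 0.799, 0.602, -0.0]
contact_force: [-2.5, -2.7, 15.7]
width: 0.0121
```

Run:
```python
from h import *
plan([.4663,-.1628,.0716],78)
s=state();print(s['moment'],s['effort'][5])
```

```text
clock 17.75 phi 73.97 shift mm [ 1.9 -1.1 -0.2] rotvec [ 0.24  0.22 -4.03] pos [ 0.4668 -0.1649  0.0714] q [-0.48  0.3   1.91 -0.    0.92 -0.2 ] F [-2.5 -2.7 15.7] w 0.0121
[-0.68170931  0.49823637  0.04602868] 0.06101123755797744
```

Run:
```python
from h import *
s=state(); im,d=cams.get_image("wrist"); save("w12.png",im)
P=cloud("wrist",d,s); p,M=phi(s); L=(P-s['position'])@M
m=(np.abs(L[...,0])<.035)&(np.abs(L[...,1])<.0085)&(L[...,2]<-.018)&(L[...,2]>-.03); Q=L[m]*1000; print("wing",len(Q),Q.min(0),Q.max(0),np.median(Q[:,2]),cv2.minAreaRect(Q[:,:2].astype(np.float32)))
print("world wing z",np.median(P[m][:,2]))
m=(np.abs(L[...,0])<.035)&(np.abs(L[...,1])<.03)&(P[...,2]>.064)&(P[...,2]<.075); Q=P[m]; print("body top z",np.median(Q[:,2]),len(Q)); Q=L[m]*1000; print(Q.min(0),Q.max(0))
h=np.hypot(P[...,0]-.4652,P[...,1]+.163)
m=(h>.0265)&(h<.031)&(P[...,2]>.035)&(P[...,2]<.06);print("roll top",len(P[m]),np.percentile(P[m][:,2],[50,90,98]))
im2,d2=cams.get_image("side"); c=cv2.cvtColor(im2,cv2.COLOR_RGB2BGR)[170:260,230:350]; cv2.imwrite("pics/s12.png",cv2.resize(c,None,fx=6,fy=6,interpolation=cv2.INTER_CUBIC))
```

```text
wing 2566 [-20.77234834  -8.48116034 -29.97049219] [ 23.10135221   8.49764704 -18.07460014] -23.337199611640987 ((1.316934585571289, 0.4944343566894531), (16.95574188232422, 43.73318862915039), 87.44430541992188)
world wing z 0.09471079464032478
body top z 0.06878982568256062 2261
[ -6.21510779 -25.73122032  -3.65473168] [26.95742478 25.16315258  7.3004536 ]
roll top 1212 [0.04692332 0.0479708  0.04863465]
```

View pics/w12.png

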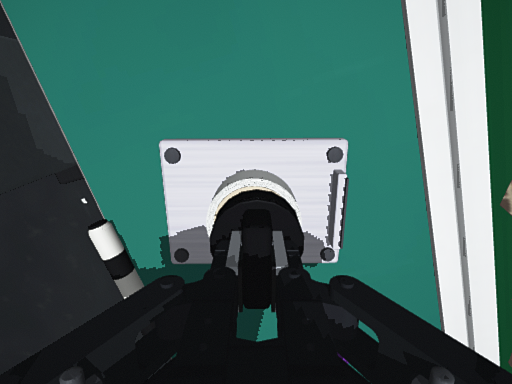

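View pics/s12.png

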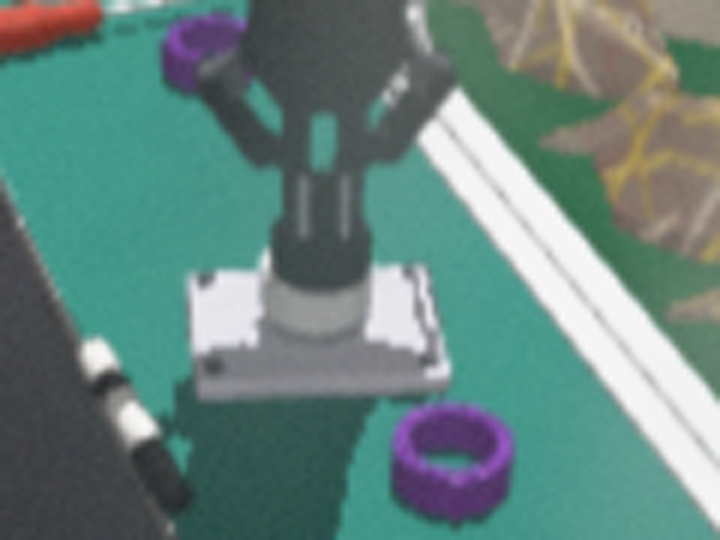

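servo_tool(
  steps=[
    [0,0,0,0,0,1.5],
    [0,0,0,0,0,3],
    [0,0,0,0,0,3],
    [0,0,0,0,0,3],
  ],
)

```text
clock: 18.25
position: [0.467, -0.1648, 0.0714]
ee_rot: [0.003, 0.814, 0.58, 0.0]
contact_force: [-1.0, -2.2, 15.6]
width: 0.0123
```

Run:
```python
from h import *
plan([.4663,-.1628,.0716],78)
s=state();print(s['moment'],s['effort'][5])
im,d=cams.get_image("wrist"); save("w13.png",im)
P=cloud("wrist",d,s); p,M=phi(s); L=(P-s['position'])@M
m=(np.abs(L[...,0])<.035)&(np.abs(L[...,1])<.0085)&(L[...,2]<-.022)&(L[...,2]>-.0245); Q=L[m]*1000; print("wing",len(Q),Q.min(0),Q.max(0))
for a in range(-20,26,5):
    q=Q[np.abs(Q[:,0]-a)<2.5]; 
    if len(q): print(a,np.percentile(q[:,1],[2,98]).round(1),end=' ')
print()
```

```text
clock 18.25 phi 70.96 shift mm [ 1.7 -1.3 -0.2] rotvec [ 0.26  0.19 -7.04] pos [ 0.467  -0.1648  0.0714] q [-0.48  0.3   1.91 -0.    0.92 -0.14] F [-1.  -2.2 15.6] w 0.0123
[-0.53543588  0.51400478  0.05598644] 0.07203932153061032
wing 2114 [-20.53630988  -8.30904913 -24.49777474] [ 23.04291821   8.3239565  -22.00213479]
-20 [-6.4  5.6] -15 [-6.4  5.5] -10 [-6.3  5.5] -5 [-6.2  5.4] 0 [-6.2  5.4] 5 [-6.5  5.7] 10 [-7.5  7.5] 15 [-6.4  5.6] 20 [-6.4  5.6] 25 [-3.3  2.8]
```

Run:
```python
from h import *
z=np.load("/tmp/w9.npz"); s=dict(position=z['p'],ee_rot=z['q']); K,T,_=pose("wrist",s)
def ray(u,v,zz):
    r=T[:3,:3]@np.array([(u-K[0,2])/K[0,0],-(v-K[1,2])/K[1,1],-1]); return T[:3,3]+r*(zz-T[2,3])/r[2]
a=ray(80+283/5,147/5,.0615);b=ray(80+465/5,130/5,.0615);print(a,b,np.linalg.norm(b-a),np.degrees(np.arctan2(b[1]-a[1],b[0]-a[0])),(a+b)/2)
a=ray(80+180/5,525/5,.012);b=ray(80+700/5,480/5,.012);print(a,b,np.degrees(np.arctan2(b[1]-a[1],b[0]-a[0])))
```

```text
[ 0.45313078 -0.16023746  0.0615    ] [ 0.47754868 -0.1674405   0.0615    ] 0.02545815430622611 -16.435529552685516 [ 0.46533973 -0.16383898  0.0615    ]
[ 0.39364972 -0.19265666  0.012     ] [ 0.48420824 -0.2194431   0.012     ] -16.47777123703115
```

servo_tool(
  steps=[
    [0.1,-0.8,0,0,0,0],
    [0.2,-1.5,0,0,0,0],
    [0.2,-1.5,0,0,0,0],
    [0.2,-1.5,0,0,0,0],
  ],
)

```text
clock: 18.7
position: [0.4669, -0.1647, 0.0714]
ee_rot: [0.004, 0.814, 0.58, 0.001]
contact_force: [0.1, -2.9, 12.7]
width: 0.012
```

```bash
cat > chk.py <<'E'
from h import *
s=state(); p,M=phi(s); c=s['position']+M@np.array([.001,-.0004,0])
print("clock",s['clock'],"phi",p.round(2),"turned",(163.6-p).round(1),"pos",s['position'].round(4),"cap-spindle mm",((c-[.4652,-.1631,0])*1000)[:2].round(1),"F",s['contact_force'].round(1),"M",s['moment'].round(3),"e6",round(s['effort'][5],3),"w",s['width'])
E
python3 chk.py
```

```text
clock 18.7 phi 70.95 turned 92.6 pos [ 0.4669 -0.1647  0.0714] cap-spindle mm [ 1.6 -0.6] F [ 0.1 -2.9 12.7] M [-0.645  0.144  0.027] e6 0.074 w 0.01195952175747399
```

servo_tool(
  steps=[
    [0,0,0,0,0,2],
    [0,0,0,0,0,4],
    [0,0,0,0,0,4],
    [0,0,0,0,0,4],
  ],
)

```text
clock: 19.1
position: [0.4672, -0.165, 0.0715]
ee_rot: [0.004, 0.834, 0.552, 0.001]
contact_force: [0.0, -4.9, 11.7]
width: 0.0126
```

```bash
python3 chk.py
python3 - <<'E'
from h import *
s=state(); im,d=cams.get_image("wrist"); save("w14.png",im)
P=cloud("wrist",d,s); p,M=phi(s); L=(P-s['position'])@M
m=(np.abs(L[...,0])<.035)&(np.abs(L[...,1])<.0085)&(L[...,2]<-.022)&(L[...,2]>-.0245); Q=L[m]*1000; print("wing",len(Q),Q.min(0),Q.max(0))
for a in range(-20,26,5):
    q=Q[np.abs(Q[:,0]-a)<2.5]; 
    if len(q): print(a,np.percentile(q[:,1],[2,98]).round(1),end=' ')
h=np.hypot(P[...,0]-.4652,P[...,1]+.163)
pl=(P[...,2]>.009)&(P[...,2]<.015)&(h<.09); Q=P[pl][:,:2]*1000
print("plate",cv2.minAreaRect(Q.astype(np.float32)))
bar=(P[...,2]>.025)&(P[...,2]<.031)&(h>.05)&(h<.085); Q=P[bar][:,:2]*1000; print("bar",len(Q),cv2.minAreaRect(Q.astype(np.float32)))
E
```

```text
clock 19.1 phi 66.96 turned 96.6 pos [ 0.4672 -0.165   0.0715] cap-spindle mm [ 2.1 -0.8] F [ 0.  -4.9 11.7] M [-0.65   0.028  0.094] e6 0.099 w 0.012592309493118346
wing 2115 [-20.57357485  -8.32742052 -24.49759078] [ 22.43724845   8.26528013 -22.00089888]
-20 [-6.1  5.5] -15 [-6.4  5.5] -10 [-6.3  5.4] -5 [-6.3  5.3] 0 [-6.2  5.3] 5 [-6.6  5.6] 10 [-7.4  6.9] 15 [-6.5  5.6] 20 [-6.4  5.5] plate ((465.2738037109375, -162.91647338867188), (95.56439971923828, 129.97024536132812), 74.236328125)
bar 801 ((521.0609130859375, -178.72622680664062), (54.659645080566406, 6.958899974822998), 74.25208282470703)
```

View pics/w14.png

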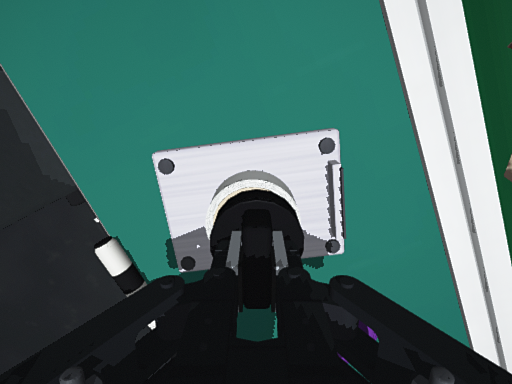

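servo_tool(
  steps=[
    [0,0,0,0,0,-2],
    [0,0,0,0,0,-4],
    [0,0,0,0,0,-6],
    [0,0,0,0,0,-8],
    [0,0,0,0,0,-8],
    [0,0,0,0,0,-8],
  ],
)

```text
clock: 19.75
position: [0.4671, -0.1645, 0.0714]
ee_rot: [0.004, 0.794, 0.608, 0.001]
contact_force: [0.7, -2.5, 11.9]
width: 0.012
```

```bash
python3 chk.py
```

```text
clock 19.75 phi 74.92 turned 88.7 pos [ 0.4671 -0.1645  0.0714] cap-spindle mm [ 1.8 -0.3] F [ 0.7 -2.5 11.9] M [-0.5   -0.038  0.04 ] e6 0.011 w 0.012013360446307216
```

servo_tool(
  steps=[
    [0,-1,0,0,0,-2],
    [0,-2,0,0,0,-4],
    [0,-2,0,0,0,-4],
    [0,-2,0,0,0,-2],
    [0,-2,0,0,0,0],
    [0,-2,0,0,0,0],
  ],
)

```text
clock: 20.35
position: [0.4668, -0.1644, 0.0715]
ee_rot: [0.005, 0.794, 0.608, 0.002]
contact_force: [3.1, -3.1, 9.5]
width: 0.0122
```

```bash
python3 chk.py
```

```text
clock 20.35 phi 74.87 turned 88.7 pos [ 0.4668 -0.1644  0.0715] cap-spindle mm [ 1.4 -0.2] F [ 3.1 -3.1  9.5] M [-0.572 -0.678 -0.009] e6 0.136 w 0.012249560661098733
```

servo_tool(
  steps=[
    [0,0.5,0.4,0,0,1],
    [0,1,0.8,0,0,2],
    [0,1,1.2,0,0,3],
    [0,1,1.2,0,0,3],
    [0,1,1.2,0,0,3],
  ],
)

```text
clock: 20.85
position: [0.467, -0.1646, 0.0713]
ee_rot: [0.005, 0.809, 0.587, 0.002]
contact_force: [1.0, -2.2, 18.9]
width: 0.0118
```

```bash
python3 chk.py
python3 - <<'E'
from h import *
s=state(); im,d=cams.get_image("wrist")
P=cloud("wrist",d,s); h=np.hypot(P[...,0]-.4652,P[...,1]+.163)
m=(h>.0265)&(h<.031)&(P[...,2]>.035)&(P[...,2]<.06);print("roll top",np.percentile(P[m][:,2],[50,90,98]))
m=(h<.03)&(P[...,2]>.064)&(P[...,2]<.073);print("cap body top",np.percentile(P[m][:,2],[10,50,90]))
p,M=phi(s); L=(P-s['position'])@M; m&=np.abs(L[...,1])>.015; Q=P[m]; A=np.c_[Q[:,:2]-Q[:,:2].mean(0),np.ones(len(Q))]; print("slope",np.linalg.lstsq(A,Q[:,2],rcond=None)[0])
for n in("side","top"):
    im,d=cams.get_image(n); save(n+"15.png",im)
E
```

```text
clock 20.85 phi 71.92 turned 91.7 pos [ 0.467  -0.1646  0.0713] cap-spindle mm [ 1.8 -0.4] F [ 1.  -2.2 18.9] M [-0.335  0.066  0.032] e6 0.047 w 0.011775081665788126
roll top [0.04692391 0.04814427 0.05701639]
cap body top [0.06781542 0.06878723 0.06962481]
slope [ 0.0025731  -0.017785    0.06879352]
```

View pics/side15.png

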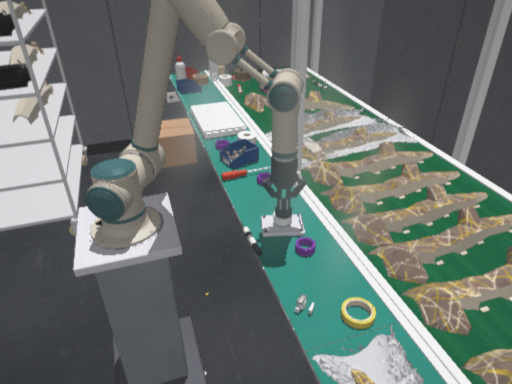

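View pics/top15.png

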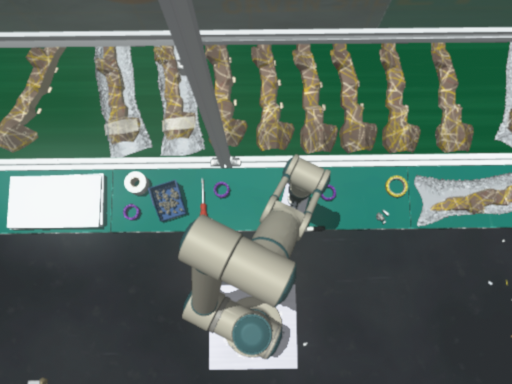

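servo_tool(
  steps=[
    [0,0,0,0,0,2],
    [0,0,0,0,0,4],
    [0,0,0,0,0,6],
    [0,0,0,0,0,7],
    [0,0,0,0,0,7],
  ],
)

```text
clock: 21.5
position: [0.4673, -0.1652, 0.0714]
ee_rot: [0.005, 0.844, 0.537, 0.002]
contact_force: [1.5, -4.0, 18.9]
width: 0.0122
```

```bash
python3 chk.py
```

```text
clock 21.5 phi 64.97 turned 98.6 pos [ 0.4673 -0.1652  0.0714] cap-spindle mm [ 2.2 -1. ] F [ 1.5 -4.  18.9] M [-0.467  0.123  0.108] e6 0.229 w 0.012193429834480594
```

servo_tool(
  steps=[
    [0,0,0,0,0,2],
    [0,0,0,0,0,4],
    [0,0,0,0,0,5],
    [0,0,0,0,0,5],
  ],
)

```text
clock: 21.9
position: [0.4675, -0.1655, 0.0714]
ee_rot: [0.006, 0.866, 0.5, 0.002]
contact_force: [2.2, -5.0, 18.8]
width: 0.0121
```

```bash
python3 chk.py
python3 - <<'E'
from h import *
s=state(); im,d=cams.get_image("wrist")
P=cloud("wrist",d,s); p,M=phi(s); L=(P-s['position'])@M
m=(np.abs(L[...,0])<.035)&(np.abs(L[...,1])<.0085)&(L[...,2]<-.022)&(L[...,2]>-.0245); Q=L[m]*1000; print("wing",len(Q),Q.min(0),Q.max(0))
for a in range(-20,26,5):
    q=Q[np.abs(Q[:,0]-a)<2.5]
    if len(q): print(a,np.percentile(q[:,1],[2,98]).round(1),end=' ')
E
```

```text
clock 21.9 phi 60.06 turned 103.5 pos [ 0.4675 -0.1655  0.0714] cap-spindle mm [ 2.4 -1.3] F [ 2.2 -5.  18.8] M [-0.541  0.072  0.581] e6 0.63 w 0.012147194332160606
wing 2141 [-20.81064996  -8.44395968 -24.49979434] [ 22.36470887   8.18101684 -22.00333088]
-20 [-6.1  5.4] -15 [-6.5  5.4] -10 [-6.5  5.3] -5 [-6.4  5.3] 0 [-6.4  5.2] 5 [-6.7  5.5] 10 [-7.6  7.3] 15 [-6.8  5.5] 20 [-6.6  5. ]
```

servo_tool(
  steps=[
    [0,0,0,0,0,-4],
    [0,0,0,0,0,-8],
    [0,0,-1,0,0,-12],
    [0,0,-2,0,0,-15],
    [0,0,-4,0,0,-15],
    [0,0,-5,0,0,-15],
    [0,0,-5,0,0,-15],
  ],
)

```text
clock: 22.65
position: [0.465, -0.1634, 0.074]
ee_rot: [0.002, 0.794, 0.608, 0.001]
contact_force: [3.2, -4.0, 6.5]
width: 0.0124
```

```bash
python3 chk.py
```

```text
clock 22.65 phi 74.87 turned 88.7 pos [ 0.465  -0.1634  0.074 ] cap-spindle mm [-0.3  0.7] F [ 3.2 -4.   6.5] M [-0.732 -0.546  0.018] e6 0.028 w 0.012394668266081786
```

servo_tool(
  steps=[
    [-0.5,0.8,0,0,0,0],
    [-0.7,1.2,0,0,0,0],
    [-0.7,1.2,0,0,0,0],
  ],
)

```text
clock: 22.95
position: [0.4651, -0.1635, 0.0736]
ee_rot: [0.001, 0.794, 0.608, 0.0]
contact_force: [2.4, -2.3, 6.3]
width: 0.0121
```

```bash
python3 chk.py
```

```text
clock 22.95 phi 74.85 turned 88.7 pos [ 0.4651 -0.1635  0.0736] cap-spindle mm [-0.2  0.6] F [ 2.4 -2.3  6.3] M [-0.434 -0.433  0.048] e6 0.027 w 0.012108568127125862
```

Cap is centred again. I'll press fully and turn gently to the stop.

servo_tool(
  steps=[
    [-0.3,0.6,1.5,0,0,0],
    [-0.3,0.6,3,0,0,0],
    [-0.3,0.6,4.5,0,0,0],
    [-0.3,0.6,5,0,0,1],
    [-0.3,0.6,5,0,0,2],
    [-0.3,0.6,5,0,0,3],
    [-0.3,0.6,5,0,0,3],
  ],
)

```text
clock: 23.65
position: [0.4653, -0.1637, 0.0711]
ee_rot: [0.001, 0.81, 0.587, 0.0]
contact_force: [-2.7, 0.3, 26.2]
width: 0.0125
```

```bash
python3 chk.py
```

```text
clock 23.65 phi 71.86 turned 91.7 pos [ 0.4653 -0.1637  0.0711] cap-spindle mm [0.  0.4] F [-2.7  0.3 26.2] M [0.055 0.617 0.018] e6 0.139 w 0.012508321524186978
```

servo_tool(
  steps=[
    [0,0,0,0,0,2],
    [0,0,0,0,0,4],
    [0,0,0,0,0,5],
    [0,0,0,0,0,5],
  ],
)

```text
clock: 24.05
position: [0.4653, -0.1638, 0.0712]
ee_rot: [0.001, 0.834, 0.551, 0.0]
contact_force: [-2.4, -0.7, 26.4]
width: 0.0125
```

```bash
python3 chk.py
```

```text
clock 24.05 phi 66.92 turned 96.7 pos [ 0.4653 -0.1638  0.0712] cap-spindle mm [0.2 0.3] F [-2.4 -0.7 26.4] M [0.12  0.504 0.326] e6 0.381 w 0.01247155815999744
```

servo_tool(
  steps=[
    [0,0,0,0,0,0.5],
    [0,0,0,0,0,0.5],
    [0,0,0,0,0,0.5],
    [0,0,0,0,0,0.5],
    [0,0,0,0,0,0.5],
  ],
)

```text
clock: 24.55
position: [0.4653, -0.1639, 0.0712]
ee_rot: [0.001, 0.837, 0.548, 0.0]
contact_force: [-2.3, -1.0, 26.1]
width: 0.0124
```

```bash
python3 chk.py
python3 - <<'E'
from h import *
s=state(); im,d=cams.get_image("wrist"); save("w20.png",im)
P=cloud("wrist",d,s); p,M=phi(s); L=(P-s['position'])@M
m=(np.abs(L[...,0])<.035)&(np.abs(L[...,1])<.0085)&(L[...,2]<-.022)&(L[...,2]>-.0245); Q=L[m]*1000; print("wing",len(Q),Q.min(0),Q.max(0))
for a in (-20,-15,15,20):
    q=Q[np.abs(Q[:,0]-a)<2.5]; print(a,np.percentile(q[:,1],[2,98]).round(1),end=' ')
h=np.hypot(P[...,0]-.4652,P[...,1]+.163)
m=(h>.0265)&(h<.031)&(P[...,2]>.035)&(P[...,2]<.06);print("roll top",np.percentile(P[m][:,2],[50,90,98]))
im,d=cams.get_image("side"); c=cv2.cvtColor(im,cv2.COLOR_RGB2BGR)[130:330,200:400]; cv2.imwrite("pics/s20.png",cv2.resize(c,None,fx=3,fy=3,interpolation=cv2.INTER_CUBIC))
E
python3 chk.py
```

```text
clock 24.55 phi 66.44 turned 97.2 pos [ 0.4653 -0.1639  0.0712] cap-spindle mm [0.2 0.3] F [-2.3 -1.  26.1] M [0.147 0.557 0.331] e6 0.36 w 0.012420517182600723
wing 2122 [-20.58824964  -8.36322976 -24.4982552 ] [ 22.9210432    8.32559935 -22.00330191]
-20 [-6.   5.6] -15 [-6.4  5.5] 15 [-6.5  5.6] 20 [-6.5  5.5] roll top [0.04689793 0.04790843 0.04840522]
clock 24.65 phi 66.44 turned 97.2 pos [ 0.4653 -0.1639  0.0712] cap-spindle mm [0.2 0.3] F [-3.3  0.5 27. ] M [0.116 0.562 0.363] e6 0.36 w 0.012220003562078908
```

View pics/s20.png

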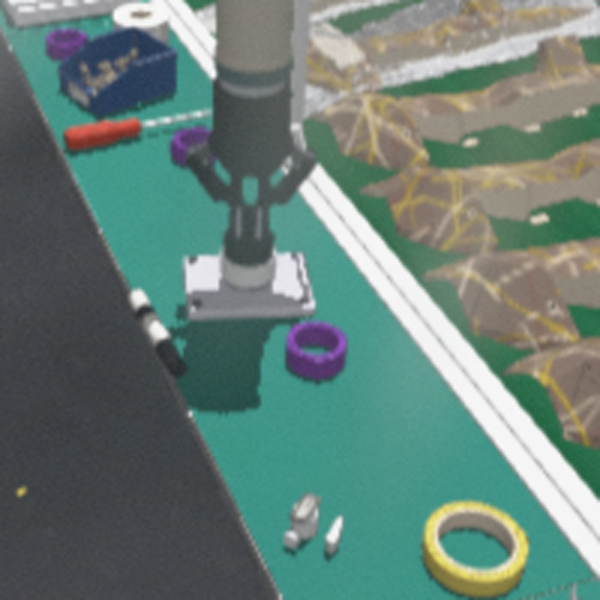

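View pics/w20.png

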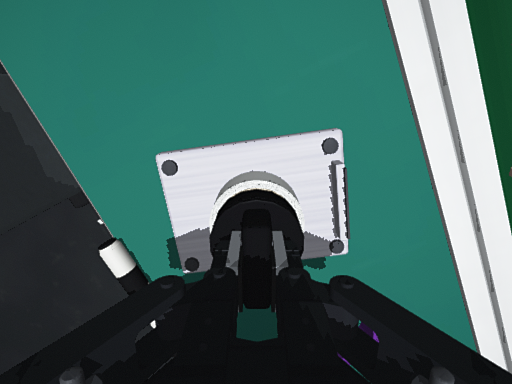

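```bash
python3 -c "
from h import *
print(sign_off())"
```

```text
the job is handed in; nothing more can be done
None
```

The job is handed in at about 24.7 s. The small white roll lies flat on the sprung seat. The cap is on the spindle, pressed right down, turned clockwise to its stop, and still gripped by its wing.

**Last checks**
- **Pressed down:** the roll's top measured 48 mm above the bench, which is the seat's bottom stop. The cap is held down with about 26 N, and its axis is within about 0.5 mm of the spindle's.
- **Grip:** the wing is held square in the fingers, with no sign of twisting.
- **Turned to the stop:** the turning moment rose from about 0.02 to 0.33 Nm and stayed there.
- **Other things on the bench:** the marker, counter and purple rings looked undisturbed in the last side picture, and the screwdriver looked in place.

**What disagreed or needed mending**
- **Turn angle:** I measured about 95–97° from the pin to the stop, not the 86° given. I took the rise in moment as the sign of the stop, not the angle.
- **Cap off-centre:** on the first turn the cap was dragged about 2 mm off centre and only stopped firmly at 103°. I turned it back, eased the press by about 2.5 mm, centred it, pressed it fully down again and turned it to the stop again.

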